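# Hang the dip probe in its stand and latch it

## Robot

A 6-joint arm with a two-finger parallel gripper is mounted at the origin on the work surface. World frame = base frame: x ahead of the robot, y to its left, z up, the work surface at z = 0. Lengths are in mm, angles in rad, forces in N, time in s.
With the tool pointing down it reaches from about 275 to 750 mm from the base axis. Payload 10.2 kg.
Tool frame: the origin (TCP) lies at the very end of the fingers, on their centre line; the grasp point (between the pads) lies 19 mm behind it; y points along the fingers, x is the direction in which the jaws open and shut, and the axes are right-handed (so a half turn about y gives the same grasp; the last joint's range is limited). The gripper opens to 85 mm and grips with 20 to 120 N. Pads are 22 mm wide; open, the fingers measure 114 mm over their backs; the gripper's body (76 mm by 85 mm) begins 54 mm behind the grasp point. The pads swing forward as they close: fully open they stand 13 mm farther back than shut.
Start: joints at [-1.456, 0.313, 1.498, -0, 1.331, -0.223], TCP at [173.979, -495.341, 231.294] pointing down, gripper open.
Joint ranges: [-2.94, 2.94], [-0.97, 2.17], [0.19, 2.56], [-1.23, 4.37], [0.02, 3.11], [-2.88, 2.88]. Speed limits (rad/s): [2.39, 2.39, 3.01, 3.14, 3.14, 3.14].

## Interface

Orientations are given as a unit quaternion [w, x, y, z].
In Python, from rig import telemetry, imaging, ctrl gives the robot as it stands.
- The arm moves only by the shell command python3 -m handwheel 'ROWS' [FORCE]. ROWS is JSON, a list of rows, each an object with "delta_pos": the shift along the tool's x, y, z in cm, a list of three; "twist": the turn, a rotation vector about the tool's x, y, z in rad, a list of three; "jaw": the opening, from 0 (shut) to 1 (fully open). A call has exactly 10 rows; each row is the pose to reach, as a shift and turn from the pose commanded when the call began, along the tool's axes at that moment; what a row does not reach only later rows make up. A row lasts 1/12 s, in which the tool goes at most 41.7 mm and 7.16 degrees, less where a joint would pass 70% of its speed; a pose out of reach is approached as far as the arm can. A call with a gripper value outside its range is refused whole. The fingers move at their own pace and stop on an object; FORCE is the grip in N (left out, the last holds). Time passes only in rows, so rows that repeat a pose let the fingers close, or fill a call up. It gives the time, the measured TCP pose, the force and the opening at its end, in the units of the state.
- telemetry.sense(): the state, without advancing time (a new reading comes with each control period).
- imaging.capture(name): name is "scene" or "top" or "wrist"; returns a dict with "frame" (400x640x3 uint8, red, green, blue), "z_map" (400x640 float32, mm along the optical axis (not along the pixel's ray), 0 where there is no reading), "fx", "fy", "cx", "cy" (pixels), "rvec" (rotation vector, rad) and "tvec" (3), from world to camera coordinates, as OpenCV has them. Camera axes: x right, y down, z forward; pixel columns grow to the right and rows downward; lengths in mm; the calibration is good to about 2 mm. A picture is of the moment at which its call begins.
- ctrl.finish_job(): hands the job in, once; it reports no verdict.
The state is a dict: "time_s": time; "joints": joint angles; "dq": joint speeds; "tau": joint torques, N m; "eef_pos": TCP position; "ee_rot": TCP orientation; "force": force on the tool from outside, world axes, zero at the start; "wrist_torque": the same for the moment, N m; "grip_width": opening from 0.0 (shut) to 1.0 (fully open).
Only numpy, scipy, OpenCV 4.12 (cv2) and the standard library are available. Lean on these libraries where they do the work, as an engineer would, in place of code of your own. Each camera call takes 0.05 s, during which the arm holds its last target.

## Task

Put the steel dip probe away in its stand. Pinch it by the cross pin in its head, lift it off the wooden cradle, slacken your grip a little so that it swings down and hangs straight from your fingers, and hang it by its collar at the back of the slot in the stand. Let go of it, then turn the stand's black wheel clockwise, a part turn at a time, until the latch bar lies across the slot against its stop; do not drop the probe onto the table, and leave the other glassware and tools where they are.

Things in the scene. Friction and masses are not known exactly. Their poses are not given: they have to be found in the camera images.
- probe: Dip probe, 186 mm long, about 280 g: square steel stem 13 mm thick, black round collar, flat black head. Origin: centre of the cross pin through the head. x axis from tip to head (up when it hangs), y along the cross pin. Collar (46 mm diameter) spans x = -36 to -42 mm, tip at x = -175 mm. Starts level in the cradle with the pin horizontal, 61.5 mm above the table, head end overhanging.
- probe_pin (a point): Centre of the cross pin, same point and axes as probe: the place to pinch. Steel pin, 8 mm diameter, flat ends, 24 mm over both; the head between is 12 mm thick, 22 mm across. Centre of mass about 90 mm towards the tip: pinched on the pin ends at 60 N or more it stays well short of hanging; eased bit by bit it swings down about the pin, plumb at about 3 to 10 N; fully opened it falls.
- probe_collar (a point): Centre of the collar's underside as it hangs (42 mm from the pin towards the tip), axes as probe.
- probe_tip (a point): The probe's tip, 175 mm from the pin; axes as probe.
- cradle: Fixed light wooden cradle, base 150 x 80 x 10 mm, origin centre of its underside; its x axis runs with the probe's x at the start. Two notched blocks at x = -55 and +45 mm hold the stem; each 60 mm wide across, 71 mm high, notch 18 mm wide with its floor 55 mm up. The probe's pin starts about 95 mm from the origin along +x.
- stand: Fixed stand: grey base 190 x 220 mm, two posts, level aluminium plate 8 mm thick, top 175 mm above the table. Origin: on the table under the seat; z up. Plate spans x -65 to +95, y -135 to +50 mm. Slot 24 mm wide along y = 0, open towards -x (mouth x = -65, closed end x = +16 mm). Drip tray under the seat, 28 mm high. Hung, the collar lies on the plate and the pin is 217 mm above the table.
- seat (a point): On the plate's top, on the slot's centre line, 16 mm before the slot's closed end: where the collar's centre goes. Axes as stand. Nothing on the stand is higher than 234 mm above the table.
- latch (a joint): Angle of the black wheel with its latch bar, rad: 0 fully open, grows as it is turned clockwise seen from above, 2.4 at the stop, when the latch bar points along the stand's +y across the slot 45 mm in front of the seat. Needs about 0.08 N m, stays where it is left. The wheel's axis is vertical, at x = -45, y = -95 mm of the stand.
- wheel_grip (a point): On the wheel's vertical axis, 219 mm above the table, mid-height of its raised grip bar (70 mm long, 14 mm thick, top 234 mm above the table; the 80 mm disc under it 200 mm). The bar lies in line with the latch bar: seen from above its direction is (3.971 - joint) rad, counter-clockwise from the stand's x axis. Turns with the wheel.
- latch_end (a point): Near the free end of the steel latch bar, 120 mm from the wheel's axis, 182 mm above the table. The bar is 14 mm wide and sweeps past the robot's side (-x) of the stand as the wheel turns.
- beaker: Glass beaker, 72 mm across, 90 mm high; origin at its underside. Bystander.
- amber_jar: Brown jar, 60 mm across, 95 mm high; origin at its underside. Bystander.
- spatula: Lab spatula, 170 mm long, lying. Bystander.
- wash_bottle: White bottle, 66 mm across, 170 mm high; origin at its underside. Bystander.
- flask: Conical glass flask, 88 mm across, 120 mm high; origin at its underside. Bystander.
- dropper_jar: Small glass jar, 48 mm across, 75 mm high; origin at its underside. Bystander.

How it is judged (in metres and radians):
On the way, in this order (a step that is already met when the one before it is completed fails the run):
1. the probe hangs from the fingers, pinched at its cross pin, within about 15 degrees of straight down, clear of the table (angle between probe's own x axis and vertical below 0.27 rad and contact force between the fingers and probe above 0.5 N and height (world z) of probe_tip above 0.02 m and distance between the grasp point and probe_pin below 0.03 m), for 0.3 s.
2. the probe hangs by its collar in the slot, within 18 mm of the seat, let go, the latch not yet closed (horizontal distance between probe_collar and seat below 0.018 m and z of probe_collar in the frame of seat between -0.004 and 0.004 m and angle between probe's own x axis and vertical below 0.12 rad and not (contact force between the fingers and probe above 0.05 N) and value of joint latch below 1.8 rad), for 0.3 s.
At the end, for the whole second after the job is handed in: The probe hangs upright (within 7 degrees) and at rest by its collar on the plate, collar centre within 18 mm of the seat, and the latch wheel is turned to within 0.15 rad of its stop (joint over 2.25) (horizontal distance between probe_collar and seat below 0.018 m and z of probe_collar in the frame of seat between -0.004 and 0.004 m and angle between probe's own x axis and vertical below 0.12 rad and linear speed of probe below 0.02 m/s and value of joint latch above 2.25 rad); the robot touches nothing.
It fails at once if the probe is dropped: its tip touches down on the table (height (world z) of probe_tip below 0.01 m).
It fails at once if the probe's head falls to the table (height (world z) of probe_pin below 0.03 m).
It fails at once if a bystander is moved by more than 30 mm (distance of any of beaker, amber_jar, spatula, wash_bottle, flask, dropper_jar from where it was at the start of the episode above 0.03 m).
It also fails if it takes over 72 s, if anything falls off the work surface, if the arm or the gripper's body presses on something with over 40 N, if the wrist force passes 120 N, or if a joint passes its speed limit or range.

## Working session

There is one attempt and no reset: what is moved stays moved. The work goes in short steps, Python scripts to look and compute and a shell command to move; the robot and the scene stay as the last step left them, time stands still between calls to the robot, and variables do not carry over. Pictures are saved under pics/ and viewed, and the job is handed in when it is done.

```bash
mkdir -p pics; ls; python3 - <<'E'
from rig import telemetry, imaging
import cv2,pickle
print(telemetry.sense())
for n in ["scene","top","wrist"]:
    d=imaging.capture(n); pickle.dump(d,open(f'pics/{n}0.pkl','wb'))
    cv2.imwrite(f'pics/{n}0.png',d["frame"][:,:,::-1]); print(n,d["fx"],d["fy"],d["cx"],d["cy"],d["rvec"],d["tvec"])
E
```

```text
pics
{'time_s': 0.0, 'joints': array([-1.45637132e+00,  3.13435057e-01,  1.49843572e+00,  2.88672866e-05,
        1.33102207e+00, -2.23413860e-01]), 'dq': array([-0.00121227, -0.00143006, -0.00055408,  0.00036356,  0.00067972,
       -0.00051853]), 'tau': array([-2.33229643e-03, -4.12277842e+01, -2.59742868e+01, -3.88868166e-04,
        4.24744299e-03,  1.26949135e-05]), 'eef_pos': array([ 173.96872026, -495.06173259,  230.74324283]), 'ee_rot': array([ 0.57728949, -0.57659172,  0.40912625, -0.40852729]), 'force': array([ 0.34212176, -0.02295279,  0.59951031]), 'wrist_torque': array([0.02554067, 0.03001809, 0.00366704]), 'grip_width': 0.9990693013272837}
scene 476.091314600061 476.091314600061 319.0229428378312 205.3433399922741 [ 1.3534306   2.13929649 -0.94676716] [ 255.53071593 -208.40172496 1952.15669641]
top 471.1366023642115 471.1366023642115 314.7956308779055 203.12537173397342 [ 2.17480058 -2.21511387  0.09300598] [ -10.65940146  550.76124623 1407.13766304]
wrist 322.7093432274488 322.7093432274488 320.6196801829138 198.84350394108608 [-2.33123536  1.65138369  0.27943562] [-525.18973037  -43.15961159  381.81558045]
```

View pics/scene0.png

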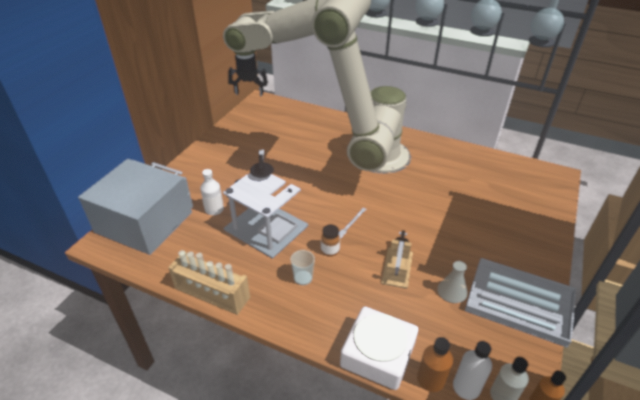

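View pics/top0.png

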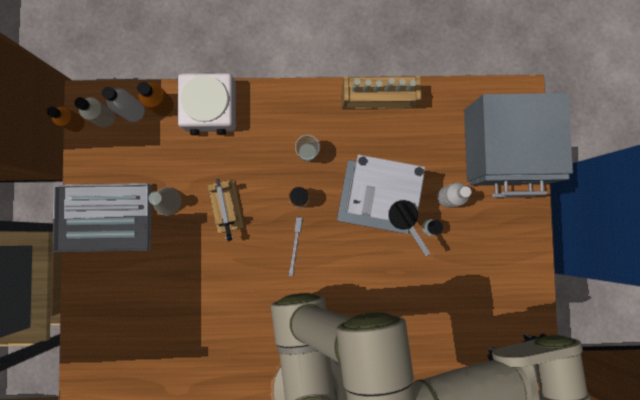

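View pics/wrist0.png

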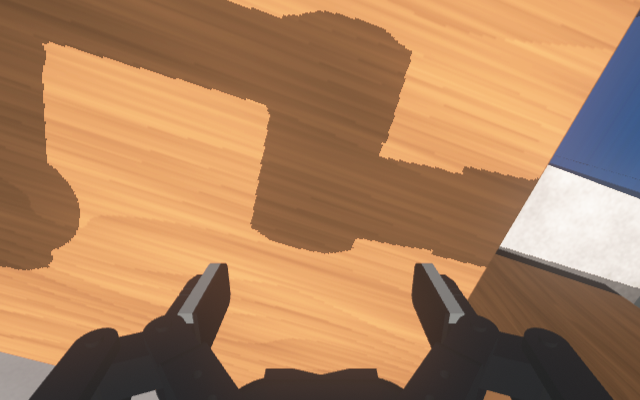

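The top view shows the cradle and probe at about (227,208), with the head towards the robot, and the stand at about (383,195). The wheel is at (403,214) and the latch bar points towards the lower right, with the dropper jar at (433,228) beside it. I'll enlarge both.

```bash
cat > h.py <<'E'
import numpy as np,cv2,pickle
from scipy.spatial.transform import Rotation as R
def load(n): return pickle.load(open(f'pics/{n}.pkl','rb'))
def world(d,u,v,z=None,height=None):
    Rm=cv2.Rodrigues(np.array(d['rvec']))[0]; t=np.array(d['tvec']).ravel()
    r=np.array([(u-d['cx'])/d['fx'],(v-d['cy'])/d['fy'],1.])
    c=-Rm.T@t; w=Rm.T@r
    if height is not None: s=(height-c[2])/w[2]
    else: s=z if z else d['z_map'][int(round(v)),int(round(u))]
    return c+s*w
def proj(d,p):
    q=cv2.projectPoints(np.array([p],float),np.array(d['rvec']),np.array(d['tvec']),np.array([[d['fx'],0,d['cx']],[0,d['fy'],d['cy']],[0,0,1.]]),None)[0]
    return q.ravel()
def crop(d,u0,v0,w,h,k,fn):
    f=d['frame'][v0:v0+h,u0:u0+w,::-1]
    cv2.imwrite(fn,cv2.resize(f,None,fx=k,fy=k,interpolation=cv2.INTER_CUBIC))
def qR(s):
    q=s['ee_rot']; return R.from_quat([q[1],q[2],q[3],q[0]])
E
python3 - <<'E'
from h import *
d=load('top0')
crop(d,195,165,60,80,7,'pics/c1.png')
crop(d,330,145,110,115,5,'pics/c2.png')
Z=d['z_map']
for (u,v) in [(300,197),(308,148),(300,290),(167,202),(433,228),(455,195)]: print(u,v,world(d,u,v).round(0))
E
```

```text
300 197 [563.  23.  97.]
308 148 [721.  -3.  10.]
300 290 [289.  29.   3.]
167 202 [558. 408.  74.]
433 228 [ 468. -362.   76.]
455 195 [ 559. -413.  128.]
```

View pics/c1.png

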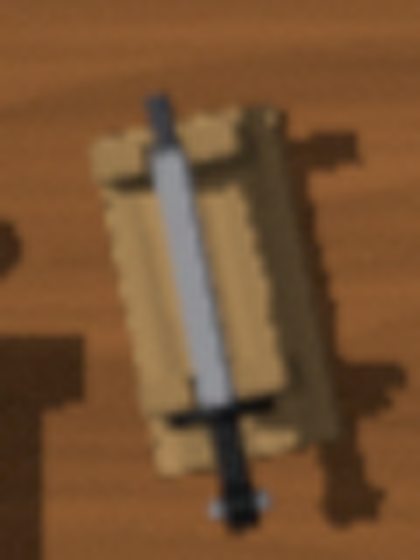

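View pics/c2.png

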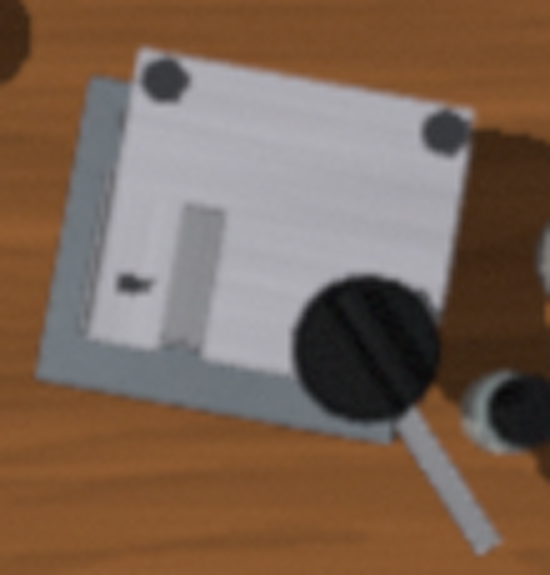

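```bash
python3 - <<'E'
from h import *
from scipy.optimize import least_squares
d=load('top0')
def px(c,u0,v0,k): return (np.array(c)+.5)/k-.5+np.array([u0,v0])
p1=lambda c:px(c,195,165,7); p2=lambda c:px(c,330,145,5)
pl=world(d,*p1((215,508)),height=61.5); pr=world(d,*p1((264,500)),height=61.5)
tip=world(d,*p1((158,98)),height=68)
print('pin',pl,pr,(pl+pr)/2,'tip',tip,np.linalg.norm(((pl+pr)/2-tip)[:2]))
m=(pl+pr)/2; v=(m-tip)[:2]; print('yaw probe x',np.arctan2(v[1],v[0]))
obs=[((140,48),(95,50),175),((475,110),(95,-135),175),((88,338),(-65,50),175),((185,203),(16,12),175),((225,209),(16,-12),175),((161,347),(-65,12),175),((202,356),(-65,-12),175),((367,348),(-45,-95),200)]
def res(p):
    c,s=np.cos(p[2]),np.sin(p[2]);r=[]
    for o,l,z in obs:
        w=world(d,*p2(o),height=z)
        r+=[c*l[0]-s*l[1]+p[0]-w[0], s*l[0]+c*l[1]+p[1]-w[1]]
    return r
f=least_squares(res,[570,-170,-.1]);print(f.x,np.round(f.fun,1))
x,y,th=f.x
Rm=np.array([[np.cos(th),-np.sin(th)],[np.sin(th),np.cos(th)]])
print('wheel',Rm@[-45,-95]+[x,y],'mouth',Rm@[-65,0]+[x,y])
for o in [(430,78-0)]: pass
for o,z in [((165,80),234),((135,283),175),((487,546),182)]: print(o,world(d,*p2(o),height=z), d['z_map'][tuple(np.round(p2(o)[::-1]).astype(int))],world(d,*p2(o)))
E
```

```text
pin [452.94137159 242.53782525  61.5       ] [455.87666389 222.1865879   61.5       ] [454.40901774 232.36220658  61.5       ] tip [624.13227887 264.10180771  68.        ] 172.66553694345964
yaw probe x -2.956720073421643
[ 5.68369593e+02 -1.67096623e+02 -2.00898643e-01] [ 0.4 -0.2  0.4  0.1  0.8 -0.3  0.4  0.6 -0.7 -1.3 -1.2  1.7 -0.7  0.2
  0.6 -0.9]
wheel [ 505.31740091 -251.20620109] mouth [ 504.67689603 -154.1258748 ]
(165, 80) [ 644.02364935 -142.83074669  234.        ] 1271.3876 [ 652.06686975 -149.06135386  182.85963261]
(135, 283) [ 543.09303927 -130.94548169  175.        ] 1257.1271 [ 542.08425358 -129.41207096  189.3617344 ]
(487, 546) [ 398.48501698 -314.93517814  182.        ] 1258.5347 [ 398.46253689 -315.06408191  181.49145168]
```

```bash
cat >> h.py <<'E'
def plan(p,yaw,s=None):
    """shift (cm, tool axes) and twist to reach TCP p with tool down, jaw yaw (mod pi)"""
    from rig import telemetry
    s=s or telemetry.sense(); r=qR(s)
    y0=np.arctan2(*r.as_matrix()[:2,0][::-1])
    yaw=y0+(yaw-y0+np.pi/2)%np.pi-np.pi/2
    x=np.array([np.cos(yaw),np.sin(yaw),0]);y=np.array([0,0,-1.])
    T=R.from_matrix(np.c_[x,y,np.cross(x,y)])
    print('t',s['time_s'],'tcp',s['eef_pos'].round(1),'yaw',y0.round(3),'F',s['force'].round(1),'w',round(s['grip_width'],3),'j6',s['joints'][5].round(2))
    print('d cm',(r.inv().apply(np.array(p)-s['eef_pos'])/10).round(2),'twist',(r.inv()*T).as_rotvec().round(3))
E
python3 - <<'E'
from h import *
plan([454.4,232.4,180],1.756)
E
```

```text
t 0.15 tcp [ 173.9 -495.1  230.9] yaw -1.233 F [-0.3 -0.1 -0.5] w 1.002 j6 -0.22
d cm [-59.34   5.16  50.57] twist [-0.     0.153 -0.001]
```

```bash
python3 -m handwheel '[{"delta_pos":[-3.5,0,3],"twist":[0,0,0],"jaw":1},{"delta_pos":[-7,0,6],"twist":[0,0,0],"jaw":1},{"delta_pos":[-10.5,0,9],"twist":[0,0,0],"jaw":1},{"delta_pos":[-14,0,12],"twist":[0,0,0],"jaw":1},{"delta_pos":[-17,0,14.5],"twist":[0,0,0],"jaw":1},{"delta_pos":[-20,0,17],"twist":[0,0,0],"jaw":1},{"delta_pos":[-23,0,19.6],"twist":[0,0,0],"jaw":1},{"delta_pos":[-26,0,22.2],"twist":[0,0,0],"jaw":1},{"delta_pos":[-29,0,24.7],"twist":[0,0,0],"jaw":1},{"delta_pos":[-32,0,27.3],"twist":[0,0,0],"jaw":1}]' 80
python3 - <<'E'
from h import *
plan([454.4,232.4,180],1.756)
E
```

```text
time_s: 0.98
eef_pos: [324.1, -104.7, 231.4]
ee_rot: [0.577, -0.577, 0.409, -0.409]
force: [0.6, -0.6, -0.1]
grip_width: 1.001
t 0.9833 tcp [ 324.1 -104.7  231.4] yaw -1.234 F [ 0.6 -0.6 -0.1] w 1.001 j6 0.57
d cm [-27.5    5.14  23.45] twist [-0.     0.152  0.   ]
```

```bash
python3 -m handwheel '[{"delta_pos":[-3.3,0.5,2.8],"twist":[0,0.03,0],"jaw":1},{"delta_pos":[-6.6,1,5.6],"twist":[0,0.06,0],"jaw":1},{"delta_pos":[-9.9,1.5,8.4],"twist":[0,0.09,0],"jaw":1},{"delta_pos":[-13.2,2,11.2],"twist":[0,0.12,0],"jaw":1},{"delta_pos":[-16.5,2.5,14],"twist":[0,0.15,0],"jaw":1},{"delta_pos":[-19.8,3,16.8],"twist":[0,0.152,0],"jaw":1},{"delta_pos":[-23,4,19.6],"twist":[0,0.152,0],"jaw":1},{"delta_pos":[-26,5,22.2],"twist":[0,0.152,0],"jaw":1},{"delta_pos":[-27.5,5.1,23.4],"twist":[0,0.152,0],"jaw":1},{"delta_pos":[-27.5,5.1,23.4],"twist":[0,0.152,0],"jaw":1}]'
python3 - <<'E'
from h import *
from rig import imaging
plan([454.4,232.4,45],1.756)
for n in ['wrist','top']:
    d=imaging.capture(n);pickle.dump(d,open(f'pics/{n}1.pkl','wb'));cv2.imwrite(f'pics/{n}1.png',d['frame'][:,:,::-1])
E
```

```text
time_s: 1.82
eef_pos: [453.9, 234.4, 178.6]
ee_rot: [-0.545, 0.545, -0.451, 0.45]
force: [0.3, 1.0, -0.3]
grip_width: 0.998
t 1.8167 tcp [453.9 234.4 178.6] yaw -1.381 F [ 0.3  1.  -0.3] w 0.998 j6 1.63
d cm [ 0.21 13.36  0.03] twist [ 0.002  0.005 -0.001]
```

View pics/wrist1.png

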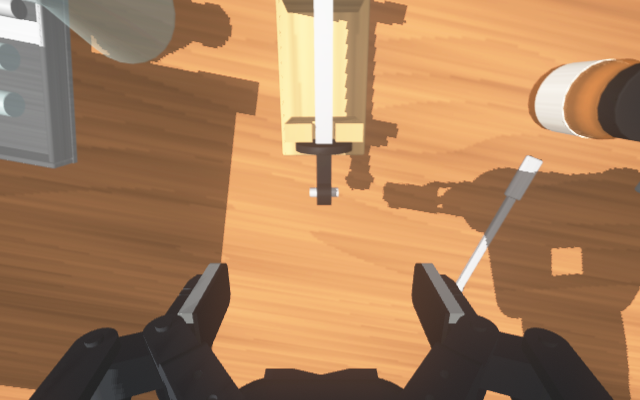

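The wrist view shows the pin at about (324,192), with the probe in line with the fingers.

```bash
python3 - <<'E'
from h import *
d=load('wrist1')
crop(d,270,120,110,100,6,'pics/c3.png')
for u,v in [(311,192),(337,192),(324,192),(324,202)]: print(world(d,u,v,height=61.5).round(1))
print(world(d,324,100,height=68)-world(d,323.5,20,height=68))
E
```

```text
[452.5 241.8  61.5]
[456.7 220.1  61.5]
[454.6 230.9  61.5]
[445.7 229.2  61.5]
[-52.40599181 -10.61528576   0.        ]
```

View pics/c3.png

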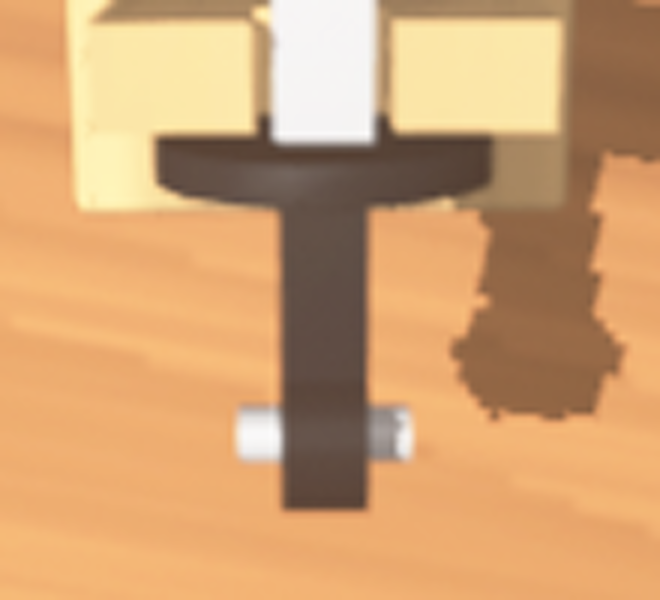

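```bash
python3 - <<'E'
from h import *
plan([454.5,231.8,41],1.756)
E
```

```text
t 1.9167 tcp [453.3 230.9 179.6] yaw -1.383 F [ 0.  -0.4  0.2] w 1.002 j6 1.62
d cm [-0.07 13.86  0.15] twist [0.002 0.002 0.   ]
```

```bash
python3 -m handwheel '[{"delta_pos":[-0.05,3,0.15],"twist":[0,0,0],"jaw":0.7},{"delta_pos":[-0.05,6,0.15],"twist":[0,0,0],"jaw":0.7},{"delta_pos":[-0.05,9,0.15],"twist":[0,0,0],"jaw":0.7},{"delta_pos":[-0.05,11.5,0.15],"twist":[0,0,0],"jaw":0.7},{"delta_pos":[-0.05,13,0.15],"twist":[0,0,0],"jaw":0.7},{"delta_pos":[-0.05,13.85,0.15],"twist":[0,0,0],"jaw":0.7},{"delta_pos":[-0.05,13.85,0.15],"twist":[0,0,0],"jaw":0.7},{"delta_pos":[-0.05,13.85,0.15],"twist":[0,0,0],"jaw":0.7},{"delta_pos":[-0.05,13.85,0.15],"twist":[0,0,0],"jaw":0.7},{"delta_pos":[-0.05,13.85,0.15],"twist":[0,0,0],"jaw":0.7}]'
python3 - <<'E'
from h import *
from rig import imaging
plan([454.5,231.8,41],1.756)
for n in ['wrist']:
    d=imaging.capture(n);pickle.dump(d,open(f'pics/{n}2.pkl','wb'));cv2.imwrite(f'pics/{n}2.png',d['frame'][:,:,::-1])
E
```

```text
time_s: 2.75
eef_pos: [455.7, 231.2, 43.0]
ee_rot: [0.545, -0.544, 0.451, -0.452]
force: [-1.0, 0.0, 0.2]
grip_width: 0.698
t 2.75 tcp [455.7 231.2  43. ] yaw -1.385 F [-1.   0.   0.2] w 0.698 j6 1.62
d cm [-0.08  0.2  -0.11] twist [-0.002  0.    -0.   ]
```

View pics/wrist2.png

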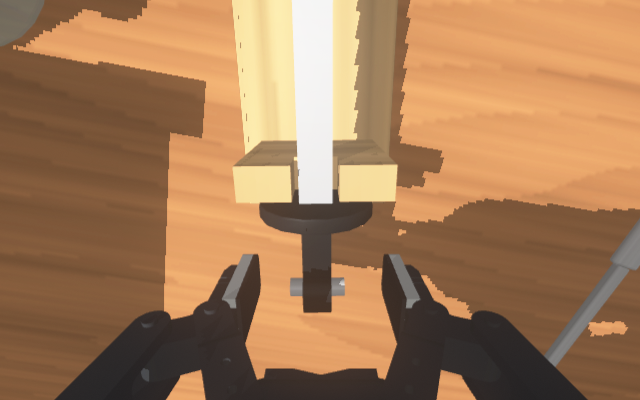

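The pin at (317,287) lies between the pads at about x=242 and x=400. I'll close on it.

```bash
python3 -m handwheel '[{"delta_pos":[-0.05,0.1,-0.1],"twist":[0,0,0],"jaw":0.5},{"delta_pos":[-0.05,0.1,-0.1],"twist":[0,0,0],"jaw":0.4},{"delta_pos":[-0.05,0.1,-0.1],"twist":[0,0,0],"jaw":0.3},{"delta_pos":[-0.05,0.1,-0.1],"twist":[0,0,0],"jaw":0.2},{"delta_pos":[-0.05,0.1,-0.1],"twist":[0,0,0],"jaw":0},{"delta_pos":[-0.05,0.1,-0.1],"twist":[0,0,0],"jaw":0},{"delta_pos":[-0.05,0.1,-0.1],"twist":[0,0,0],"jaw":0},{"delta_pos":[-0.05,0.1,-0.1],"twist":[0,0,0],"jaw":0},{"delta_pos":[-0.05,0.1,-0.1],"twist":[0,0,0],"jaw":0},{"delta_pos":[-0.05,0.1,-0.1],"twist":[0,0,0],"jaw":0}]' 80
python3 - <<'E'
from h import *
from rig import imaging
plan([454.5,231.8,250],1.756)
for n in ['wrist']:
    d=imaging.capture(n);pickle.dump(d,open(f'pics/{n}3.pkl','wb'));cv2.imwrite(f'pics/{n}3.png',d['frame'][:,:,::-1])
E
```

```text
time_s: 3.63
eef_pos: [453.9, 231.4, 40.8]
ee_rot: [-0.544, 0.544, -0.452, 0.451]
force: [-2.1, 0.4, 3.3]
grip_width: 0.238
t 3.6333 tcp [453.9 231.4  40.8] yaw -1.385 F [-2.1  0.4  3.3] w 0.238 j6 1.63
d cm [-2.000e-02 -2.092e+01  6.000e-02] twist [ 0.     0.001 -0.   ]
```

View pics/wrist3.png

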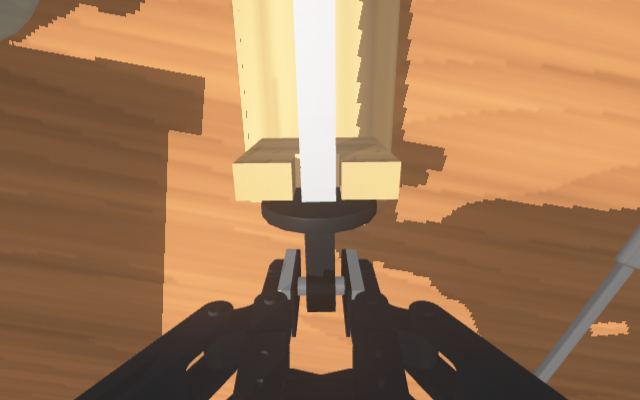

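```bash
python3 -m handwheel '[{"delta_pos":[0,-1,0],"twist":[0,0,0],"jaw":0},{"delta_pos":[0,-3,0],"twist":[0,0,0],"jaw":0},{"delta_pos":[0,-5.5,0],"twist":[0,0,0],"jaw":0},{"delta_pos":[0,-8.5,0],"twist":[0,0,0],"jaw":0},{"delta_pos":[0,-11.5,0],"twist":[0,0,0],"jaw":0},{"delta_pos":[0,-14.5,0],"twist":[0,0,0],"jaw":0},{"delta_pos":[0,-17.5,0],"twist":[0,0,0],"jaw":0},{"delta_pos":[0,-20,0],"twist":[0,0,0],"jaw":0},{"delta_pos":[0,-22,0],"twist":[0,0,0],"jaw":0},{"delta_pos":[0,-23,0],"twist":[0,0,0],"jaw":0}]' 110
python3 - <<'E'
from h import *
from rig import imaging
plan([454.5,231.8,270],1.756)
for n in ['wrist','scene']:
    d=imaging.capture(n);pickle.dump(d,open(f'pics/{n}4.pkl','wb'));cv2.imwrite(f'pics/{n}4.png',d['frame'][:,:,::-1])
crop(load('scene4'),330,130,160,150,5,'pics/c4.png')
E
```

```text
time_s: 4.52
eef_pos: [454.2, 231.5, 273.5]
ee_rot: [0.545, -0.543, 0.451, -0.452]
force: [0.7, 0.4, -2.5]
grip_width: 0.225
t 4.5167 tcp [454.2 231.5 273.5] yaw -1.385 F [ 0.7  0.4 -2.5] w 0.225 j6 1.63
d cm [-0.02  0.35  0.03] twist [-0.003  0.001 -0.   ]
```

View pics/wrist4.png

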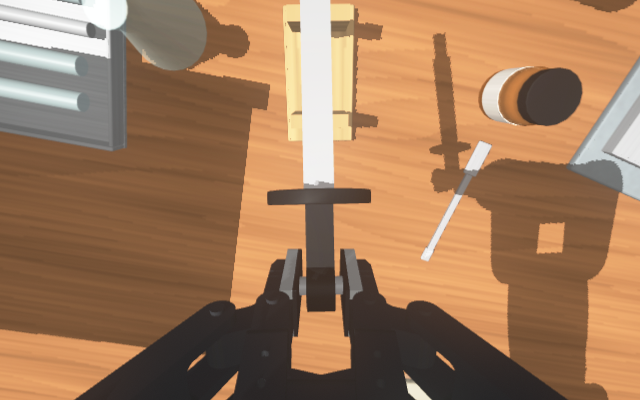

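View pics/c4.png

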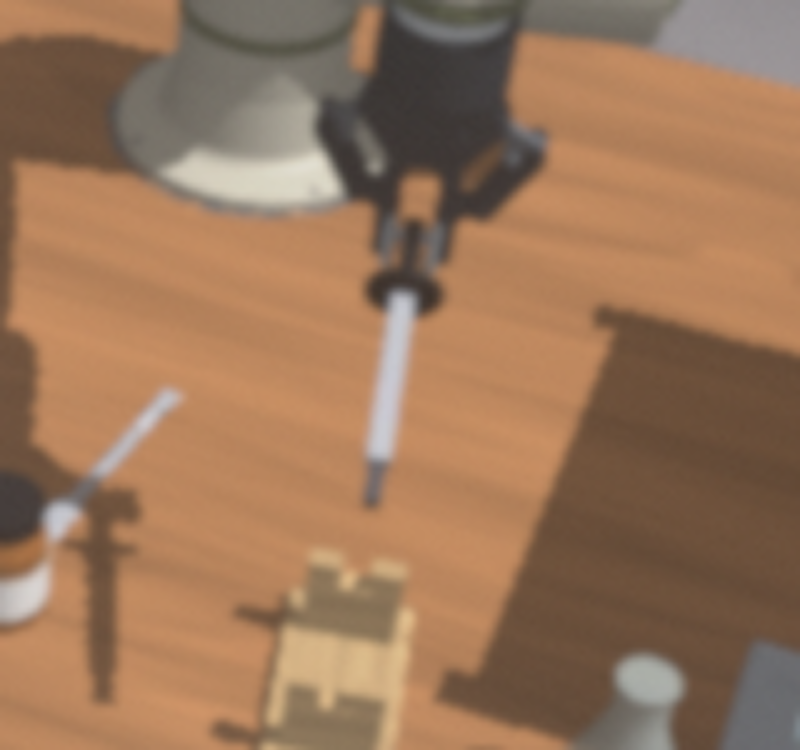

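The probe is held level and clear of the cradle. Next I'll ease the grip.

```bash
python3 -m handwheel '[{"delta_pos":[0,0,0],"twist":[0,0,0],"jaw":0},{"delta_pos":[0,0,0],"twist":[0,0,0],"jaw":0},{"delta_pos":[0,0,0],"twist":[0,0,0],"jaw":0},{"delta_pos":[0,0,0],"twist":[0,0,0],"jaw":0},{"delta_pos":[0,0,0],"twist":[0,0,0],"jaw":0},{"delta_pos":[0,0,0],"twist":[0,0,0],"jaw":0},{"delta_pos":[0,0,0],"twist":[0,0,0],"jaw":0},{"delta_pos":[0,0,0],"twist":[0,0,0],"jaw":0},{"delta_pos":[0,0,0],"twist":[0,0,0],"jaw":0},{"delta_pos":[0,0,0],"twist":[0,0,0],"jaw":0}]' 20
python3 - <<'E'
from h import *
from rig import imaging
plan([454.5,231.8,270],1.756)
for n in ['scene']:
    d=imaging.capture(n);pickle.dump(d,open(f'pics/{n}5.pkl','wb'));cv2.imwrite(f'pics/{n}5.png',d['frame'][:,:,::-1])
crop(load('scene5'),330,130,160,150,4,'pics/c5.png')
E
```

```text
time_s: 5.45
eef_pos: [454.0, 231.4, 270.8]
ee_rot: [-0.544, 0.544, -0.451, 0.451]
force: [0.3, 0.0, -2.0]
grip_width: 0.226
t 5.45 tcp [454.  231.4 270.8] yaw -1.385 F [ 0.3  0.  -2. ] w 0.226 j6 1.63
d cm [-0.03  0.08  0.06] twist [ 0.     0.001 -0.   ]
```

View pics/c5.png

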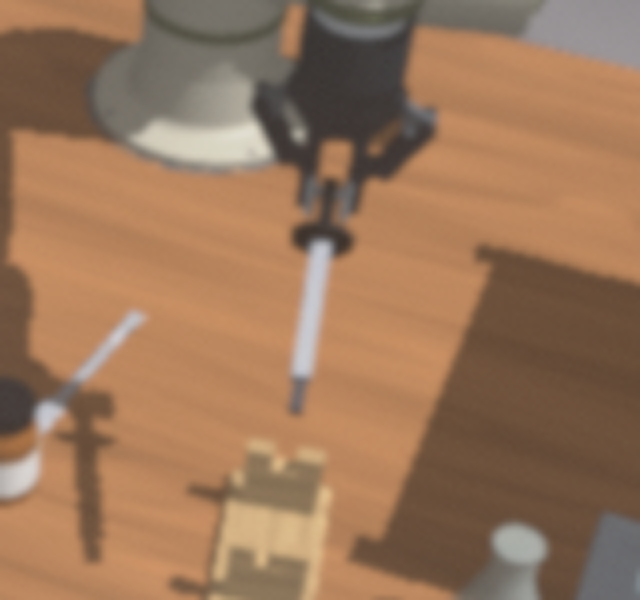

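```bash
python3 -m handwheel '[{"delta_pos":[0,0,0],"twist":[0,0,0],"jaw":0.21},{"delta_pos":[0,0,0],"twist":[0,0,0],"jaw":0.21},{"delta_pos":[0,0,0],"twist":[0,0,0],"jaw":0.22},{"delta_pos":[0,0,0],"twist":[0,0,0],"jaw":0.22},{"delta_pos":[0,0,0],"twist":[0,0,0],"jaw":0.225},{"delta_pos":[0,0,0],"twist":[0,0,0],"jaw":0.23},{"delta_pos":[0,0,0],"twist":[0,0,0],"jaw":0.235},{"delta_pos":[0,0,0],"twist":[0,0,0],"jaw":0.24},{"delta_pos":[0,0,0],"twist":[0,0,0],"jaw":0.24},{"delta_pos":[0,0,0],"twist":[0,0,0],"jaw":0.24}]' 20
python3 - <<'E'
from h import *
from rig import imaging
plan([454.5,231.8,270],1.756)
for n in ['scene']:
    d=imaging.capture(n);pickle.dump(d,open(f'pics/{n}6.pkl','wb'));cv2.imwrite(f'pics/{n}6.png',d['frame'][:,:,::-1])
crop(load('scene6'),330,130,160,150,4,'pics/c6.png')
E
```

```text
time_s: 6.33
eef_pos: [454.0, 231.4, 270.8]
ee_rot: [0.544, -0.544, 0.451, -0.451]
force: [-0.3, 1.2, -2.8]
grip_width: 0.24
t 6.3333 tcp [454.  231.4 270.8] yaw -1.385 F [-0.3  1.2 -2.8] w 0.24 j6 1.63
d cm [-0.03  0.08  0.06] twist [ 0.     0.001 -0.   ]
```

View pics/c6.png

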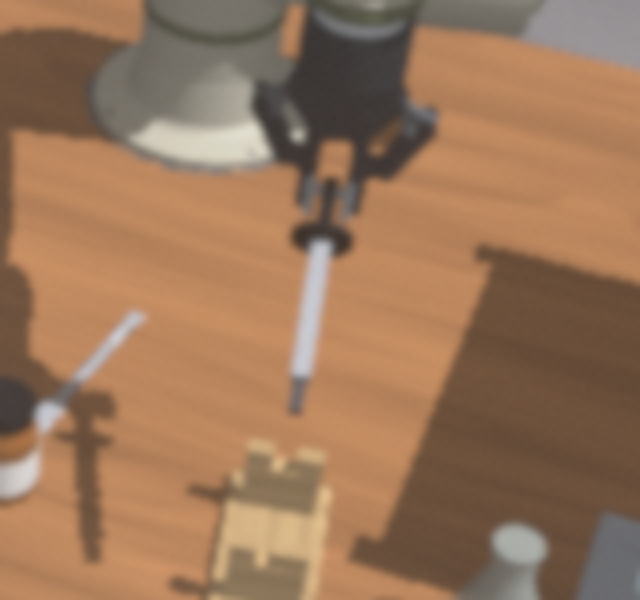

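The width follows the jaw command, so I'll ease further in small steps.

```bash
python3 -m handwheel '[{"delta_pos":[0,0,0],"twist":[0,0,0],"jaw":0.242},{"delta_pos":[0,0,0],"twist":[0,0,0],"jaw":0.244},{"delta_pos":[0,0,0],"twist":[0,0,0],"jaw":0.246},{"delta_pos":[0,0,0],"twist":[0,0,0],"jaw":0.248},{"delta_pos":[0,0,0],"twist":[0,0,0],"jaw":0.25},{"delta_pos":[0,0,0],"twist":[0,0,0],"jaw":0.252},{"delta_pos":[0,0,0],"twist":[0,0,0],"jaw":0.254},{"delta_pos":[0,0,0],"twist":[0,0,0],"jaw":0.256},{"delta_pos":[0,0,0],"twist":[0,0,0],"jaw":0.256},{"delta_pos":[0,0,0],"twist":[0,0,0],"jaw":0.256}]' 20
python3 - <<'E'
from h import *
from rig import imaging
plan([454.5,231.8,270],1.756)
for n in ['scene']:
    d=imaging.capture(n);pickle.dump(d,open(f'pics/{n}7.pkl','wb'));cv2.imwrite(f'pics/{n}7.png',d['frame'][:,:,::-1])
crop(load('scene7'),330,130,160,150,4,'pics/c7.png')
E
```

```text
time_s: 7.22
eef_pos: [453.9, 231.4, 270.8]
ee_rot: [-0.544, 0.544, -0.452, 0.451]
force: [-1.3, -0.4, -3.1]
grip_width: 0.259
t 7.2167 tcp [453.9 231.4 270.8] yaw -1.385 F [-1.3 -0.4 -3.1] w 0.259 j6 1.63
d cm [-0.03  0.08  0.06] twist [ 0.     0.001 -0.   ]
```

View pics/c7.png

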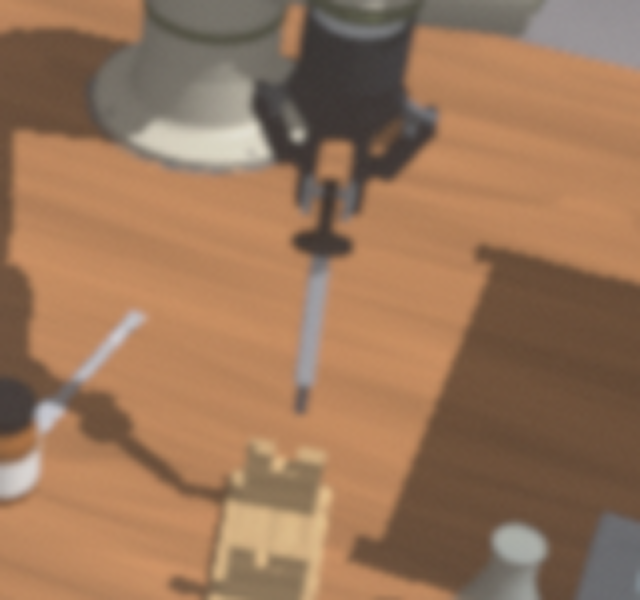

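The collar now shows edge-on and the shadow is tilted, so it has started to swing. I'll ease finer.

```bash
python3 -m handwheel '[{"delta_pos":[0,0,0],"twist":[0,0,0],"jaw":0.257},{"delta_pos":[0,0,0],"twist":[0,0,0],"jaw":0.258},{"delta_pos":[0,0,0],"twist":[0,0,0],"jaw":0.259},{"delta_pos":[0,0,0],"twist":[0,0,0],"jaw":0.26},{"delta_pos":[0,0,0],"twist":[0,0,0],"jaw":0.261},{"delta_pos":[0,0,0],"twist":[0,0,0],"jaw":0.262},{"delta_pos":[0,0,0],"twist":[0,0,0],"jaw":0.262},{"delta_pos":[0,0,0],"twist":[0,0,0],"jaw":0.262},{"delta_pos":[0,0,0],"twist":[0,0,0],"jaw":0.262},{"delta_pos":[0,0,0],"twist":[0,0,0],"jaw":0.262}]' 20
cat >> h.py <<'E'
def tilt(d,tcp,yaw):
    """probe angle below level, from depth points near swing plane through pin"""
    Z=d['z_map']; v,u=np.nonzero(Z>0); z=Z[v,u]
    Rm=cv2.Rodrigues(np.array(d['rvec']))[0]; t=np.array(d['tvec']).ravel()
    P=(np.c_[(u-d['cx'])/d['fx']*z,(v-d['cy'])/d['fy']*z,z]-t)@Rm
    pin=np.array(tcp)+[0,0,19.]
    Q=P-pin; jx=np.array([np.cos(yaw),np.sin(yaw),0]); f=np.array([-np.sin(yaw),np.cos(yaw),0])
    a=Q@jx; b=Q@f; c=Q[:,2]; r=np.hypot(b,c)
    k=(abs(a)<14)&(r>55)&(r<185)&(c<10)&(P[:,2]>25)
    k&=(P[:,2]>85)|(b<0)
    if k.sum()<5: print('few',k.sum()); return
    ang=np.degrees(np.arctan2(b[k],-c[k])); print('deg from plumb: med',np.median(ang).round(1),'pts',k.sum(),np.percentile(ang,[10,90]).round(1),'rmax',r[k].max().round(0))
E
python3 - <<'E'
from h import *
from rig import imaging
plan([454.5,231.8,270],1.756)
for n in ['scene','wrist']:
    d=imaging.capture(n);pickle.dump(d,open(f'pics/{n}8.pkl','wb'));cv2.imwrite(f'pics/{n}8.png',d['frame'][:,:,::-1])
crop(load('scene8'),330,130,160,150,4,'pics/c8.png')
for i in (6,7,8): tilt(load(f'scene{i}'),[454,231.4,270.8],-1.385)
E
```

```text
time_s: 8.1
eef_pos: [454.0, 231.4, 270.8]
ee_rot: [-0.544, 0.544, -0.451, 0.451]
force: [0.0, -0.3, -1.9]
grip_width: 0.265
t 8.1 tcp [454.  231.4 270.8] yaw -1.385 F [ 0.  -0.3 -1.9] w 0.265 j6 1.63
d cm [-0.03  0.08  0.06] twist [0.    0.001 0.   ]
deg from plumb: med 71.2 pts 188 [69.2 74.7] rmax 177.0
deg from plumb: med 24.2 pts 171 [21.6 27.5] rmax 175.0
deg from plumb: med 25.9 pts 171 [23.3 29.2] rmax 173.0
```

View pics/c8.png

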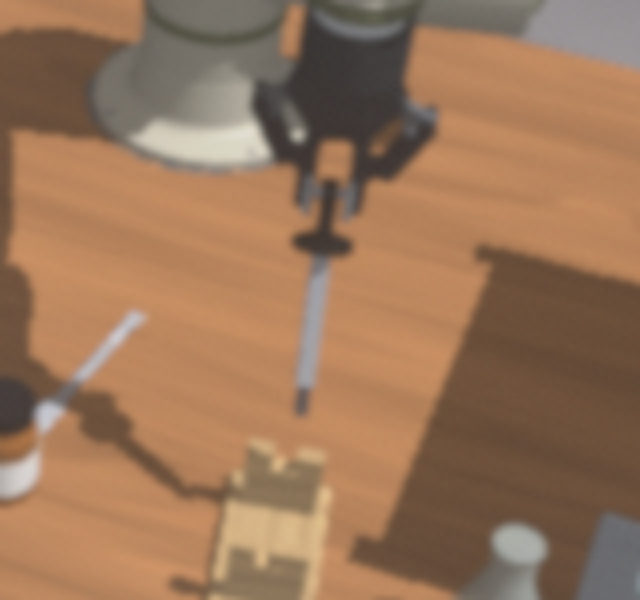

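View pics/wrist8.png

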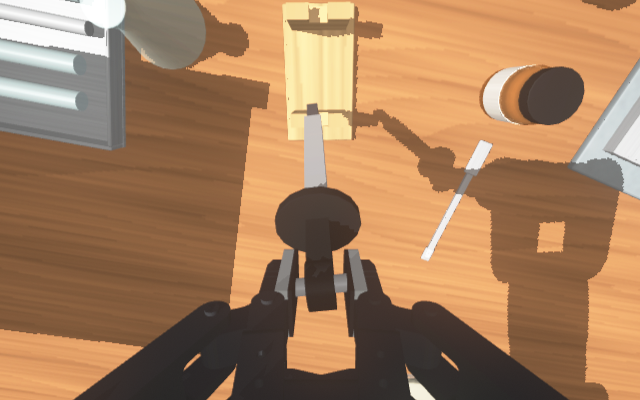

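It's about 25° from plumb. I'll ease a little more.

```bash
python3 -m handwheel '[{"delta_pos":[0,0,0],"twist":[0,0,0],"jaw":0.263},{"delta_pos":[0,0,0],"twist":[0,0,0],"jaw":0.263},{"delta_pos":[0,0,0],"twist":[0,0,0],"jaw":0.264},{"delta_pos":[0,0,0],"twist":[0,0,0],"jaw":0.264},{"delta_pos":[0,0,0],"twist":[0,0,0],"jaw":0.265},{"delta_pos":[0,0,0],"twist":[0,0,0],"jaw":0.265},{"delta_pos":[0,0,0],"twist":[0,0,0],"jaw":0.266},{"delta_pos":[0,0,0],"twist":[0,0,0],"jaw":0.266},{"delta_pos":[0,0,0],"twist":[0,0,0],"jaw":0.266},{"delta_pos":[0,0,0],"twist":[0,0,0],"jaw":0.266}]' 20
python3 - <<'E'
from h import *
from rig import imaging
plan([454.5,231.8,270],1.756)
for n in ['scene']:
    d=imaging.capture(n);pickle.dump(d,open(f'pics/{n}9.pkl','wb'));cv2.imwrite(f'pics/{n}9.png',d['frame'][:,:,::-1])
crop(load('scene9'),330,130,160,150,4,'pics/c9.png')
for i in (9,): tilt(load(f'scene{i}'),[454,231.4,270.8],-1.385)
E
```

```text
time_s: 9.03
eef_pos: [454.0, 231.4, 270.8]
ee_rot: [-0.544, 0.544, -0.451, 0.451]
force: [1.1, 0.8, -3.0]
grip_width: 0.262
t 9.0333 tcp [454.  231.4 270.8] yaw -1.385 F [ 1.1  0.8 -3. ] w 0.262 j6 1.63
d cm [-0.03  0.08  0.06] twist [ 0.     0.001 -0.   ]
deg from plumb: med 21.0 pts 162 [19.1 25.6] rmax 174.0
```

View pics/c9.png

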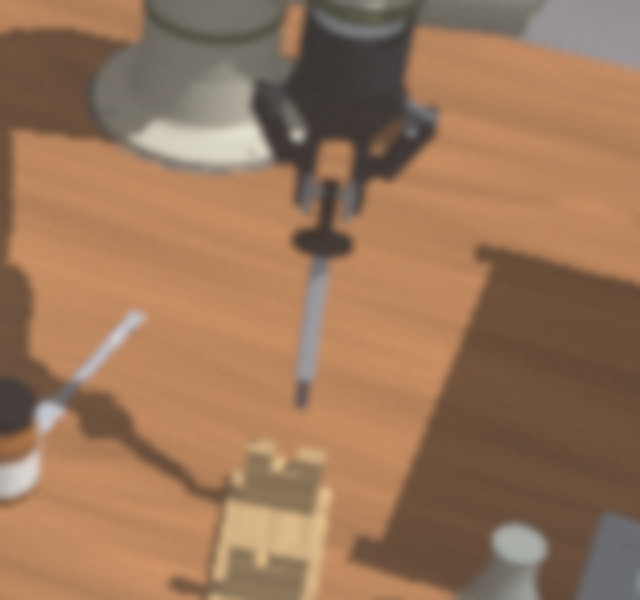

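```bash
python3 -m handwheel '[{"delta_pos":[0,0,0],"twist":[0,0,0],"jaw":0.267},{"delta_pos":[0,0,0],"twist":[0,0,0],"jaw":0.267},{"delta_pos":[0,0,0],"twist":[0,0,0],"jaw":0.268},{"delta_pos":[0,0,0],"twist":[0,0,0],"jaw":0.268},{"delta_pos":[0,0,0],"twist":[0,0,0],"jaw":0.269},{"delta_pos":[0,0,0],"twist":[0,0,0],"jaw":0.269},{"delta_pos":[0,0,0],"twist":[0,0,0],"jaw":0.27},{"delta_pos":[0,0,0],"twist":[0,0,0],"jaw":0.27},{"delta_pos":[0,0,0],"twist":[0,0,0],"jaw":0.27},{"delta_pos":[0,0,0],"twist":[0,0,0],"jaw":0.27}]' 20
python3 - <<'E'
from h import *
from rig import imaging
plan([454.5,231.8,270],1.756)
for n in ['scene']:
    d=imaging.capture(n);pickle.dump(d,open(f'pics/{n}10.pkl','wb'));cv2.imwrite(f'pics/{n}10.png',d['frame'][:,:,::-1])
crop(load('scene10'),330,130,160,150,4,'pics/c10.png')
tilt(load(f'scene10'),[454,231.4,270.8],-1.385)
E
```

```text
time_s: 9.92
eef_pos: [454.0, 231.4, 270.8]
ee_rot: [0.544, -0.544, 0.451, -0.451]
force: [-0.3, -0.5, -3.3]
grip_width: 0.268
t 9.9167 tcp [454.  231.4 270.8] yaw -1.385 F [-0.3 -0.5 -3.3] w 0.268 j6 1.63
d cm [-0.03  0.08  0.06] twist [-0.     0.001 -0.   ]
deg from plumb: med 16.1 pts 154 [13.5 20.4] rmax 175.0
```

View pics/c10.png

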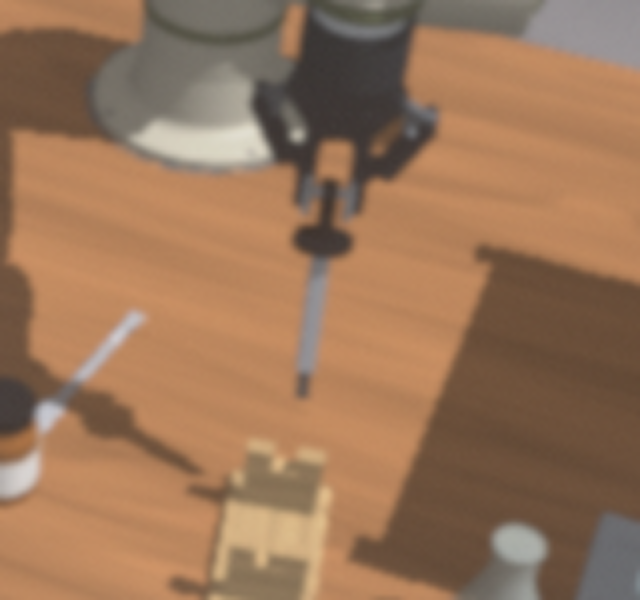

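```bash
python3 -m handwheel '[{"delta_pos":[0,0,0],"twist":[0,0,0],"jaw":0.271},{"delta_pos":[0,0,0],"twist":[0,0,0],"jaw":0.271},{"delta_pos":[0,0,0],"twist":[0,0,0],"jaw":0.272},{"delta_pos":[0,0,0],"twist":[0,0,0],"jaw":0.272},{"delta_pos":[0,0,0],"twist":[0,0,0],"jaw":0.273},{"delta_pos":[0,0,0],"twist":[0,0,0],"jaw":0.273},{"delta_pos":[0,0,0],"twist":[0,0,0],"jaw":0.274},{"delta_pos":[0,0,0],"twist":[0,0,0],"jaw":0.274},{"delta_pos":[0,0,0],"twist":[0,0,0],"jaw":0.274},{"delta_pos":[0,0,0],"twist":[0,0,0],"jaw":0.274}]' 20
python3 - <<'E'
from h import *
from rig import imaging
plan([454.5,231.8,270],1.756)
for n in ['scene']:
    d=imaging.capture(n);pickle.dump(d,open(f'pics/{n}11.pkl','wb'));cv2.imwrite(f'pics/{n}11.png',d['frame'][:,:,::-1])
crop(load('scene11'),330,130,160,150,4,'pics/c11.png')
tilt(load(f'scene11'),[454,231.4,270.8],-1.385)
E
```

```text
time_s: 10.8
eef_pos: [454.0, 231.4, 270.8]
ee_rot: [-0.544, 0.544, -0.451, 0.451]
force: [-0.2, -0.1, -3.1]
grip_width: 0.275
t 10.8 tcp [454.  231.4 270.8] yaw -1.385 F [-0.2 -0.1 -3.1] w 0.275 j6 1.63
d cm [-0.03  0.08  0.06] twist [-0.     0.001  0.   ]
deg from plumb: med 11.3 pts 144 [ 8.7 15.1] rmax 179.0
```

View pics/c11.png

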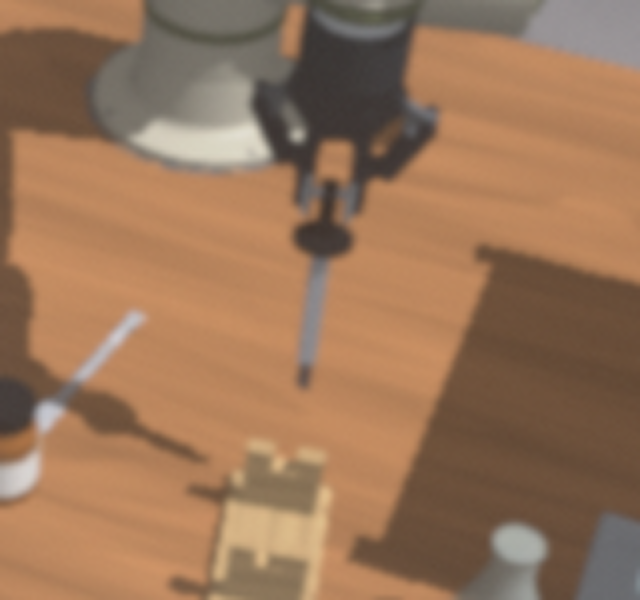

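The angle runs roughly linearly with the jaw, so plumb comes near 0.278. I'll ease to 0.277, hold, then firm the grip to lock it there.

```bash
python3 -m handwheel '[{"delta_pos":[0,0,0],"twist":[0,0,0],"jaw":0.275},{"delta_pos":[0,0,0],"twist":[0,0,0],"jaw":0.275},{"delta_pos":[0,0,0],"twist":[0,0,0],"jaw":0.276},{"delta_pos":[0,0,0],"twist":[0,0,0],"jaw":0.276},{"delta_pos":[0,0,0],"twist":[0,0,0],"jaw":0.277},{"delta_pos":[0,0,0],"twist":[0,0,0],"jaw":0.277},{"delta_pos":[0,0,0],"twist":[0,0,0],"jaw":0.277},{"delta_pos":[0,0,0],"twist":[0,0,0],"jaw":0.277},{"delta_pos":[0,0,0],"twist":[0,0,0],"jaw":0.277},{"delta_pos":[0,0,0],"twist":[0,0,0],"jaw":0.277}]' 20
python3 - <<'E'
from h import *
from rig import imaging
plan([454.5,231.8,270],1.756)
for n in ['scene','wrist']:
    d=imaging.capture(n);pickle.dump(d,open(f'pics/{n}12.pkl','wb'));cv2.imwrite(f'pics/{n}12.png',d['frame'][:,:,::-1])
tilt(load(f'scene12'),[454,231.4,270.8],-1.385)
E
```

```text
time_s: 11.68
eef_pos: [454.0, 231.4, 270.8]
ee_rot: [0.544, -0.544, 0.451, -0.451]
force: [0.1, -0.2, -3.2]
grip_width: 0.274
t 11.6833 tcp [454.  231.4 270.8] yaw -1.385 F [ 0.1 -0.2 -3.2] w 0.274 j6 1.63
d cm [-0.03  0.08  0.05] twist [-0.     0.001 -0.   ]
deg from plumb: med 8.6 pts 140 [ 6.7 13.2] rmax 177.0
```

View pics/wrist12.png

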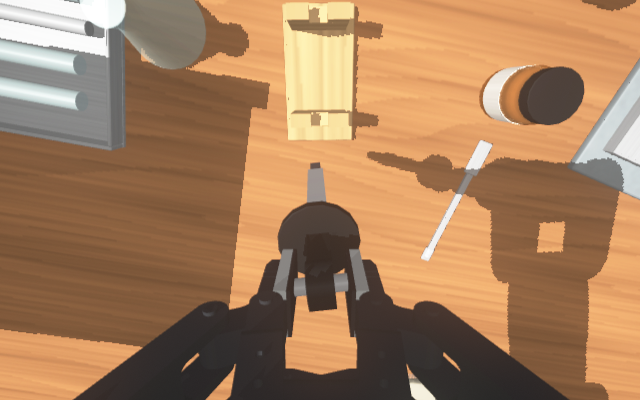

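It's about 5° from plumb (the method reads about 3° high). I'll firm the grip and carry it to in front of the slot mouth.

```bash
python3 -m handwheel '[{"delta_pos":[0,0,0],"twist":[0,0,0],"jaw":0.265},{"delta_pos":[0,0,0],"twist":[0,0,0],"jaw":0.255},{"delta_pos":[0.7,0,-0.2],"twist":[0,0.01,0],"jaw":0.25},{"delta_pos":[2,0,-0.5],"twist":[0,0.02,0],"jaw":0.25},{"delta_pos":[4,0,-0.9],"twist":[0,0.04,0],"jaw":0.25},{"delta_pos":[6.4,0,-1.5],"twist":[0,0.07,0],"jaw":0.25},{"delta_pos":[9,0,-2],"twist":[0,0.1,0],"jaw":0.25},{"delta_pos":[11.6,0,-2.6],"twist":[0,0.13,0],"jaw":0.25},{"delta_pos":[14.2,0,-3.2],"twist":[0,0.16,0],"jaw":0.25},{"delta_pos":[16.8,0,-3.8],"twist":[0,0.19,0],"jaw":0.25}]' 40
python3 - <<'E'
from h import *
plan([441,-141.2,271],-1.772)
E
```

```text
time_s: 12.62
eef_pos: [447.2, 57.7, 270.9]
ee_rot: [-0.498, 0.498, -0.501, 0.502]
force: [0.2, -0.2, -2.9]
grip_width: 0.261
t 12.6167 tcp [447.2  57.7 270.9] yaw -1.577 F [ 0.2 -0.2 -2.9] w 0.261 j6 1.44
d cm [ 1.99e+01 -1.00e-02 -5.00e-01] twist [-0.     0.195  0.   ]
```

```bash
python3 -m handwheel '[{"delta_pos":[2.6,0,-0.1],"twist":[0,0.03,0],"jaw":0.25},{"delta_pos":[5.2,0,-0.2],"twist":[0,0.06,0],"jaw":0.25},{"delta_pos":[7.8,0,-0.3],"twist":[0,0.09,0],"jaw":0.25},{"delta_pos":[10.4,0,-0.4],"twist":[0,0.12,0],"jaw":0.25},{"delta_pos":[13,0,-0.5],"twist":[0,0.15,0],"jaw":0.25},{"delta_pos":[15.2,0,-0.5],"twist":[0,0.17,0],"jaw":0.25},{"delta_pos":[17,0,-0.5],"twist":[0,0.185,0],"jaw":0.25},{"delta_pos":[18.4,0,-0.5],"twist":[0,0.195,0],"jaw":0.25},{"delta_pos":[19.2,0,-0.5],"twist":[0,0.195,0],"jaw":0.25},{"delta_pos":[19.5,0,-0.5],"twist":[0,0.195,0],"jaw":0.25}]'
python3 - <<'E'
from h import *
from rig import imaging
for n in ['scene','top','wrist']:
    d=imaging.capture(n);pickle.dump(d,open(f'pics/{n}13.pkl','wb'));cv2.imwrite(f'pics/{n}13.png',d['frame'][:,:,::-1])
plan([441,-141.2,271],-1.772)
from rig import telemetry
tilt(load(f'scene13'),telemetry.sense()['eef_pos'],-1.772)
crop(load('scene13'),210,80,160,160,4,'pics/c13.png')
E
```

```text
time_s: 13.45
eef_pos: [441.6, -136.7, 270.7]
ee_rot: [-0.447, 0.448, -0.548, 0.548]
force: [1.5, 0.5, -3.4]
grip_width: 0.26
t 13.6 tcp [ 441.8 -135.3  270.8] yaw -1.77 F [-0.6  0.4 -2.4] w 0.264 j6 1.22
d cm [ 0.6  -0.02  0.04] twist [ 0.     0.002 -0.   ]
deg from plumb: med 9.9 pts 183 [ 6.2 42.2] rmax 185.0
```

View pics/c13.png

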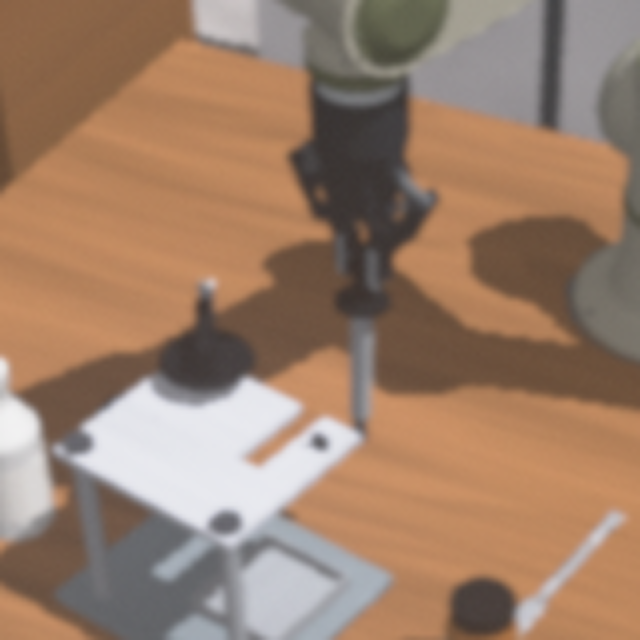

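View pics/wrist13.png

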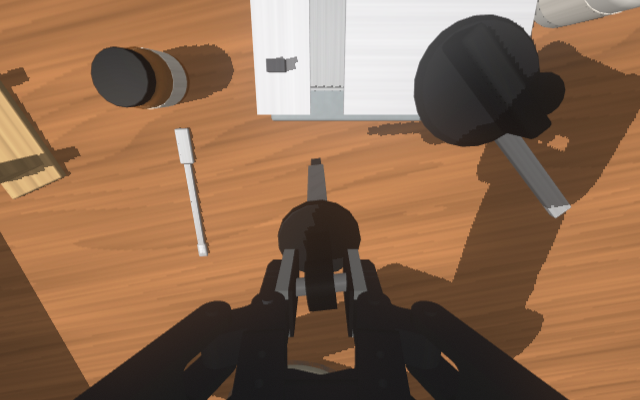

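```bash
python3 - <<'E'
from h import *
d=load('wrist13')
crop(d,245,0,120,130,5,'pics/c14.png')
for u,v in [(310,87),(345,87)]: print(world(d,u,v,height=175).round(1))
th=-.2009;R2=np.array([[np.cos(th),-np.sin(th)],[np.sin(th),np.cos(th)]]);s=np.array([568.4,-167.1])
for p in [(-65,12),(-65,-12),(-65,50),(16,0)]:
    w=R2@p+s; print(p,w.round(1),proj(d,[*w,175]).round(1))
E
```

```text
[ 526.  -145.8  175. ]
[ 521.2 -169.9  175. ]
(-65, 12) [ 507.1 -142.4] [310.8 115.3]
(-65, -12) [ 502.3 -165.9] [344.1 115.3]
(-65, 50) [ 514.7 -105.1] [258.  115.2]
(16, 0) [ 584.1 -170.3] [328.5 -15.5]
```

View pics/c14.png

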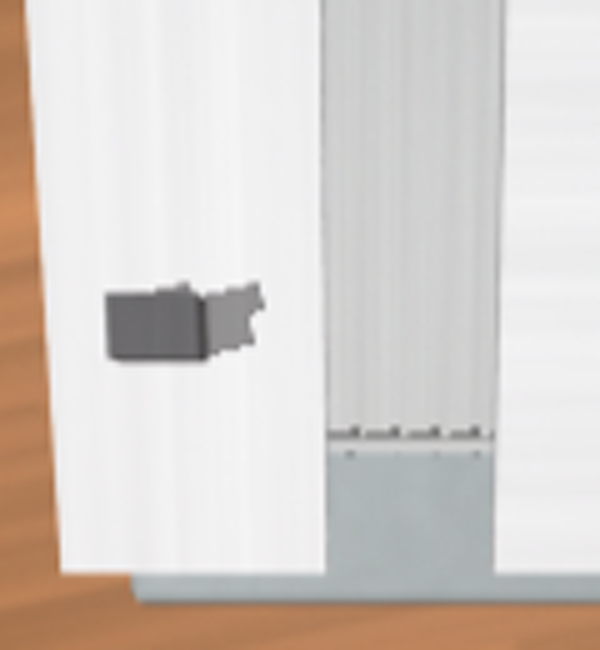

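The predicted slot corners match the wrist view to within 1 px. I'll lower, correct 6 mm sideways and enter.

```bash
python3 -m handwheel '[{"delta_pos":[0.2,1.2,0],"twist":[0,0,0],"jaw":0.25},{"delta_pos":[0.4,2.8,0],"twist":[0,0,0],"jaw":0.25},{"delta_pos":[0.6,4.5,0],"twist":[0,0,0],"jaw":0.25},{"delta_pos":[0.6,5.6,0],"twist":[0,0,0],"jaw":0.25},{"delta_pos":[0.6,6.1,0.5],"twist":[0,0,0],"jaw":0.25},{"delta_pos":[0.6,6.1,1.7],"twist":[0,0,0],"jaw":0.25},{"delta_pos":[0.6,6.1,3.2],"twist":[0,0,0],"jaw":0.25},{"delta_pos":[0.6,6.1,4.5],"twist":[0,0,0],"jaw":0.25},{"delta_pos":[0.6,6.1,5.3],"twist":[0,0,0],"jaw":0.25},{"delta_pos":[0.6,6.1,5.5],"twist":[0,0,0],"jaw":0.25}]'
python3 - <<'E'
from h import *
from rig import imaging
for n in ['wrist']:
    d=imaging.capture(n);pickle.dump(d,open(f'pics/{n}15.pkl','wb'));cv2.imwrite(f'pics/{n}15.png',d['frame'][:,:,::-1])
plan([565.5,-166.5,210],-1.772)
E
```

```text
time_s: 14.43
eef_pos: [495.7, -152.2, 209.9]
ee_rot: [-0.448, 0.448, -0.547, 0.547]
force: [0.1, 0.2, -3.0]
grip_width: 0.259
t 14.4833 tcp [ 495.3 -152.2  209.8] yaw -1.769 F [ 0.2 -0.4 -4.2] w 0.26 j6 1.24
d cm [ 0.02 -0.02  7.17] twist [-0.     0.003 -0.   ]
```

View pics/wrist15.png

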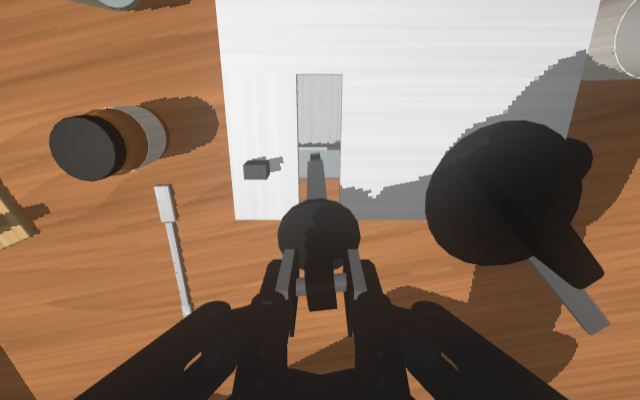

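The stem at x≈316 is centred in the slot (297–342). I'll advance to the seat.

```bash
python3 -m handwheel '[{"delta_pos":[0,0,0.5],"twist":[0,0,0],"jaw":0.25},{"delta_pos":[0,0,1.5],"twist":[0,0,0],"jaw":0.25},{"delta_pos":[0,0,2.7],"twist":[0,0,0],"jaw":0.25},{"delta_pos":[0,0,4],"twist":[0,0,0],"jaw":0.25},{"delta_pos":[0,0,5.2],"twist":[0,0,0],"jaw":0.25},{"delta_pos":[0,0,6.2],"twist":[0,0,0],"jaw":0.25},{"delta_pos":[0,0,6.9],"twist":[0,0,0],"jaw":0.25},{"delta_pos":[0,0,7.1],"twist":[0,0,0],"jaw":0.25},{"delta_pos":[0,0,7.1],"twist":[0,0,0],"jaw":0.25},{"delta_pos":[0,0,7.1],"twist":[0,0,0],"jaw":0.25}]'
python3 - <<'E'
from h import *
from rig import imaging
for n in ['wrist','scene']:
    d=imaging.capture(n);pickle.dump(d,open(f'pics/{n}16.pkl','wb'));cv2.imwrite(f'pics/{n}16.png',d['frame'][:,:,::-1])
crop(load('scene16'),210,100,120,140,5,'pics/c16.png')
plan([565.5,-166.5,197],-1.772)
E
```

```text
time_s: 15.32
eef_pos: [563.8, -166.3, 209.8]
ee_rot: [0.448, -0.448, 0.547, -0.547]
force: [-0.8, 1.2, -2.6]
grip_width: 0.258
t 15.4167 tcp [ 563.7 -166.4  209.9] yaw -1.77 F [-0.3  0.4 -2.3] w 0.257 j6 1.28
d cm [-0.02  1.29  0.18] twist [ 0.     0.002 -0.   ]
```

View pics/wrist16.png

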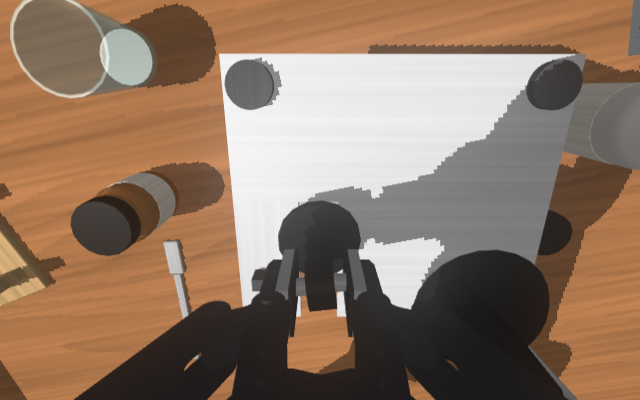

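View pics/c16.png

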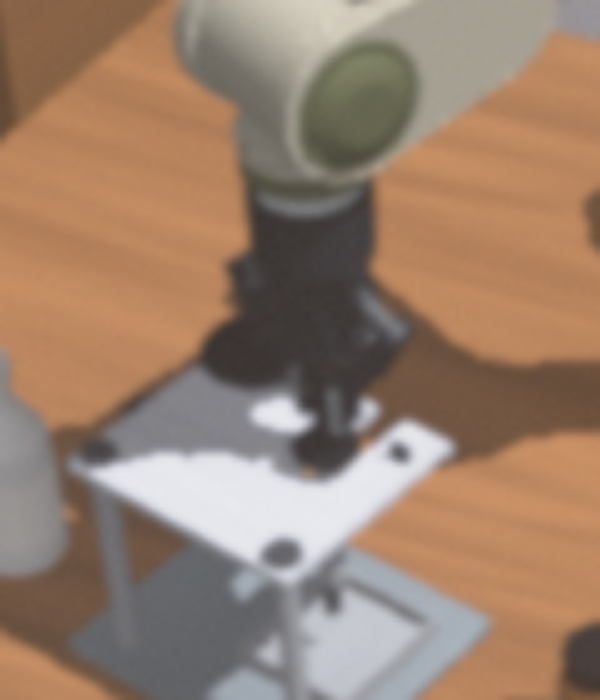

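```bash
python3 -m handwheel '[{"delta_pos":[0,0.3,0.1],"twist":[0,0,0],"jaw":0.25},{"delta_pos":[0,0.6,0.1],"twist":[0,0,0],"jaw":0.25},{"delta_pos":[0,0.9,0.1],"twist":[0,0,0],"jaw":0.25},{"delta_pos":[0,1.0,0.1],"twist":[0,0,0],"jaw":0.25},{"delta_pos":[0,1.1,0.1],"twist":[0,0,0],"jaw":0.25},{"delta_pos":[0,1.15,0.1],"twist":[0,0,0],"jaw":0.25},{"delta_pos":[0,1.2,0.1],"twist":[0,0,0],"jaw":0.25},{"delta_pos":[0,1.2,0.1],"twist":[0,0,0],"jaw":0.255},{"delta_pos":[0,1.2,0.1],"twist":[0,0,0],"jaw":0.26},{"delta_pos":[0,1.2,0.1],"twist":[0,0,0],"jaw":0.265}]'
python3 - <<'E'
from h import *
plan([565.5,-166.5,196.3],-1.772)
E
```

```text
time_s: 16.25
eef_pos: [566.1, -166.7, 199.4]
ee_rot: [-0.449, 0.447, -0.546, 0.548]
force: [2.4, 2.9, 6.7]
grip_width: 0.27
t 16.25 tcp [ 566.1 -166.7  199.4] yaw -1.77 F [2.4 2.9 6.7] w 0.27 j6 1.28
d cm [-0.01  0.31 -0.07] twist [-0.004  0.002  0.   ]
```

There's contact with the plate (+6.7 N). I'll ease the grip so it settles, then open.

```bash
python3 -m handwheel '[{"delta_pos":[0,0,0],"twist":[0,0,0],"jaw":0.268},{"delta_pos":[0,0,0],"twist":[0,0,0],"jaw":0.27},{"delta_pos":[0,0,0],"twist":[0,0,0],"jaw":0.272},{"delta_pos":[0,0.05,0],"twist":[0,0,0],"jaw":0.274},{"delta_pos":[0,0.05,0],"twist":[0,0,0],"jaw":0.276},{"delta_pos":[0,0.05,0],"twist":[0,0,0],"jaw":0.278},{"delta_pos":[0,0.05,0],"twist":[0,0,0],"jaw":0.28},{"delta_pos":[0,0.05,0],"twist":[0,0,0],"jaw":0.283},{"delta_pos":[0,0.05,0],"twist":[0,0,0],"jaw":0.286},{"delta_pos":[0,0.05,0],"twist":[0,0,0],"jaw":0.29}]'
python3 - <<'E'
from h import *
from rig import imaging
for n in ['wrist','scene']:
    d=imaging.capture(n);pickle.dump(d,open(f'pics/{n}17.pkl','wb'));cv2.imwrite(f'pics/{n}17.png',d['frame'][:,:,::-1])
crop(load('scene17'),210,100,120,140,5,'pics/c17.png')
plan([565.5,-166.5,197],-1.772)
E
```

```text
time_s: 17.08
eef_pos: [565.0, -166.6, 197.1]
ee_rot: [0.448, -0.448, 0.547, -0.547]
force: [-1.1, 1.9, 0.4]
grip_width: 0.293
t 17.1833 tcp [ 564.7 -166.6  196.8] yaw -1.77 F [-0.7  1.8 -0.5] w 0.294 j6 1.28
d cm [-0.03 -0.02  0.08] twist [ 0.002  0.002 -0.   ]
```

View pics/wrist17.png

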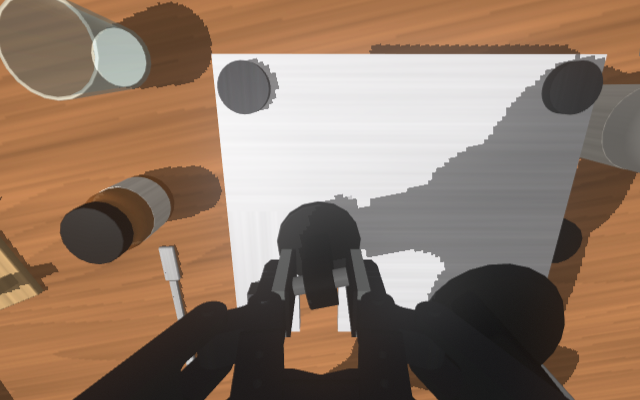

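View pics/c17.png

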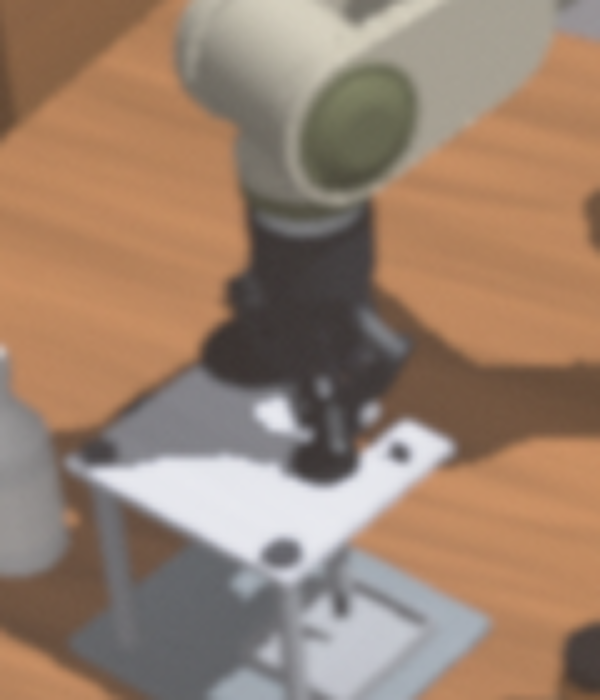

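It's hanging on the collar. I'll open wider, pause, then rise straight up.

```bash
python3 -m handwheel '[{"delta_pos":[0,0,0],"twist":[0,0,0],"jaw":0.33},{"delta_pos":[0,0,0],"twist":[0,0,0],"jaw":0.38},{"delta_pos":[0,0,0],"twist":[0,0,0],"jaw":0.44},{"delta_pos":[0,0,0],"twist":[0,0,0],"jaw":0.5},{"delta_pos":[0,0,0],"twist":[0,0,0],"jaw":0.55},{"delta_pos":[0,0,0],"twist":[0,0,0],"jaw":0.55},{"delta_pos":[0,0,0],"twist":[0,0,0],"jaw":0.55},{"delta_pos":[0,0,0],"twist":[0,0,0],"jaw":0.55},{"delta_pos":[0,-0.5,0],"twist":[0,0,0],"jaw":0.55},{"delta_pos":[0,-1.5,0],"twist":[0,0,0],"jaw":0.55}]'
python3 - <<'E'
from h import *
from rig import imaging
for n in ['wrist','scene']:
    d=imaging.capture(n);pickle.dump(d,open(f'pics/{n}18.pkl','wb'));cv2.imwrite(f'pics/{n}18.png',d['frame'][:,:,::-1])
crop(load('scene18'),210,100,120,140,5,'pics/c18.png')
plan([565.5,-166.5,285],-1.772)
E
```

```text
time_s: 18.02
eef_pos: [564.8, -166.5, 211.9]
ee_rot: [0.448, -0.448, 0.548, -0.547]
force: [-0.7, 0.4, 0.2]
grip_width: 0.551
t 18.1167 tcp [ 565.8 -167.   214.5] yaw -1.77 F [ 0.4 -0.1  0.3] w 0.549 j6 1.28
d cm [-0.04 -7.05 -0.02] twist [-0.003  0.002  0.001]
```

View pics/wrist18.png

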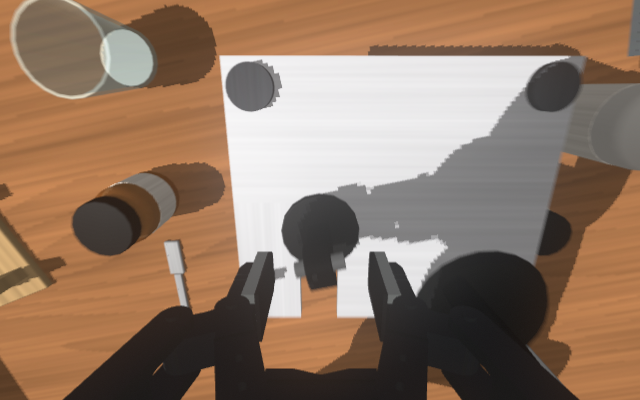

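View pics/c18.png

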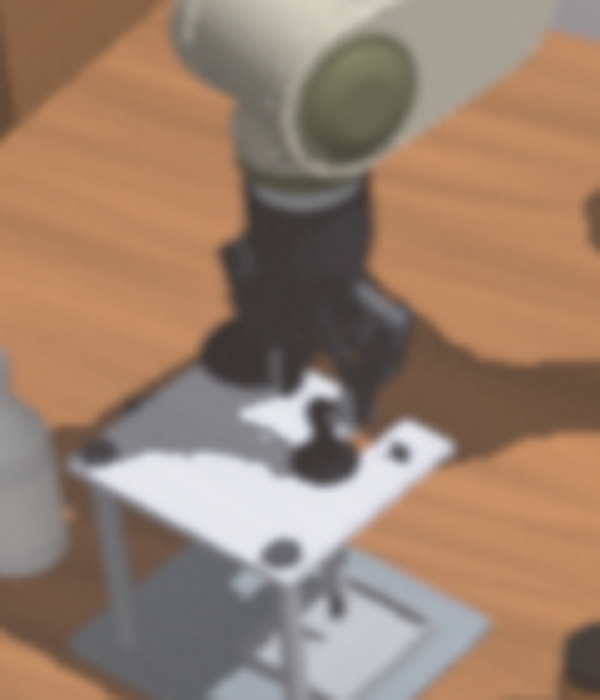

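The probe is released: it hangs by its collar with the pads clear. I'll rise and go over the wheel while turning the wrist.

```bash
python3 -m handwheel '[{"delta_pos":[0,-2,0],"twist":[0,0,0],"jaw":0.55},{"delta_pos":[0,-4.5,0],"twist":[0,0,0],"jaw":0.55},{"delta_pos":[0,-7,0],"twist":[0,0,0],"jaw":0.55},{"delta_pos":[1,-8.5,-0.5],"twist":[0,-0.12,0],"jaw":0.6},{"delta_pos":[2.5,-9,-1.2],"twist":[0,-0.24,0],"jaw":0.6},{"delta_pos":[4,-9,-2],"twist":[0,-0.36,0],"jaw":0.6},{"delta_pos":[5.5,-9,-2.7],"twist":[0,-0.48,0],"jaw":0.6},{"delta_pos":[7,-9,-3.3],"twist":[0,-0.6,0],"jaw":0.6},{"delta_pos":[8.3,-9,-3.9],"twist":[0,-0.72,0],"jaw":0.6},{"delta_pos":[9.4,-9,-4.3],"twist":[0,-0.84,0],"jaw":0.6}]'
python3 - <<'E'
from h import *
from rig import imaging
for n in ['wrist']:
    d=imaging.capture(n);pickle.dump(d,open(f'pics/{n}19.pkl','wb'));cv2.imwrite(f'pics/{n}19.png',d['frame'][:,:,::-1])
plan([505.3,-251.2,290],-.942)
E
```

```text
time_s: 18.95
eef_pos: [503.8, -251.1, 302.7]
ee_rot: [-0.633, 0.633, -0.315, 0.316]
force: [0.5, -0.7, 0.1]
grip_width: 0.597
t 19.0 tcp [ 503.1 -252.5  302.6] yaw -0.918 F [-0.1 -2.3 -0.5] w 0.594 j6 0.25
d cm [0.03 1.26 0.26] twist [0.001 0.024 0.001]
```

View pics/wrist19.png

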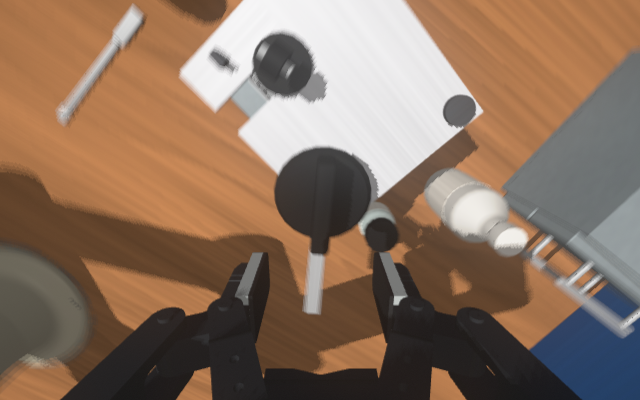

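The view shows the wheel at (322,192), its grip bar running from about (327,155) to (318,250) and on into the latch bar, and the probe standing in its slot at (283,63).

```bash
python3 - <<'E'
from h import *
d=load('wrist19')
crop(d,240,130,150,200,3,'pics/c19.png')
w=np.array([505.3,-251.2])
for j in (0,.05,.1):
  a=3.971-j-.2009; b=np.array([np.cos(a),np.sin(a)])
  print(j,[proj(d,[*(w+s*b),h]).round(1) for s,h in((35,234),(-35,234),(0,234),(127,185),(0,200))])
for u,v in [(282,65)]: print(world(d,u,v,height=228).round(1), d['z_map'][v,u],world(d,u,v))
E
```

```text
0 [array([320.3, 255.4]), array([322.1, 162.7]), array([321.1, 211.4]), array([318.7, 314.2]), array([321.1, 196. ])]
0.05 [array([317.9, 255.4]), array([324.7, 162.8]), array([321.1, 211.4]), array([312.2, 314. ]), array([321.1, 196. ])]
0.1 [array([315.6, 255.2]), array([327.3, 163.1]), array([321.1, 211.4]), array([305.7, 313.5]), array([321.1, 196. ])]
[ 567.1 -173.9  228. ] 206.09897 [ 567.00220718 -173.28845818  223.40207338]
```

View pics/c19.png

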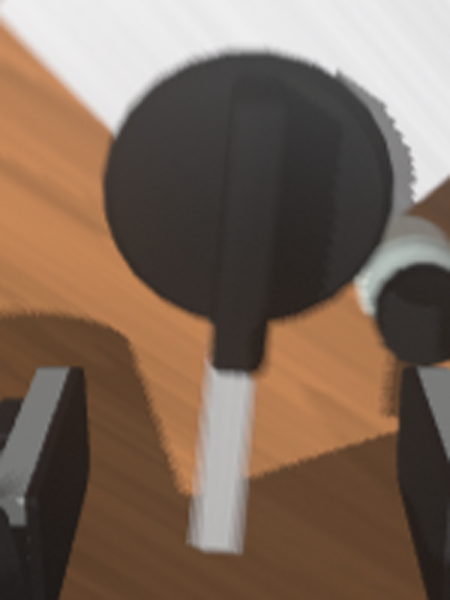

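```bash
python3 - <<'E'
from h import *
plan([505.3,-251.2,250],-.99)
E
python3 -m handwheel '[{"delta_pos":[0,1.5,0.2],"twist":[0,0.03,0],"jaw":0.6},{"delta_pos":[0,3.5,0.2],"twist":[0,0.06,0],"jaw":0.6},{"delta_pos":[0,5,0.2],"twist":[0,0.07,0],"jaw":0.6},{"delta_pos":[0,5.3,0.2],"twist":[0,0.07,0],"jaw":0.6},{"delta_pos":[0,5.3,0.2],"twist":[0,0.07,0],"jaw":0.6},{"delta_pos":[0,5.3,0.2],"twist":[0,0.07,0],"jaw":0.6},{"delta_pos":[0,5.3,0.2],"twist":[0,0.07,0],"jaw":0.6},{"delta_pos":[0,5.3,0.2],"twist":[0,0.07,0],"jaw":0.6},{"delta_pos":[0,5.3,0.2],"twist":[0,0.07,0],"jaw":0.6},{"delta_pos":[0,5.3,0.2],"twist":[0,0.07,0],"jaw":0.6}]' 60
python3 - <<'E'
from h import *
from rig import imaging
for n in ['wrist','top']:
    d=imaging.capture(n);pickle.dump(d,open(f'pics/{n}20.pkl','wb'));cv2.imwrite(f'pics/{n}20.png',d['frame'][:,:,::-1])
plan([505.3,-251.2,206],-.99)
d=load('wrist20')
w=np.array([505.3,-251.2])
for j in (0,.05,.1):
  a=3.971-j-.2009; b=np.array([np.cos(a),np.sin(a)])
  print(j,[proj(d,[*(w+s*b),h]).round(1) for s,h in((35,234),(-35,234),(0,234),(127,185),(0,200))])
E
```

```text
t 19.0 tcp [ 503.1 -252.5  302.6] yaw -0.918 F [-0.1 -2.3 -0.5] w 0.594 j6 0.25
d cm [0.02 5.26 0.26] twist [0.001 0.072 0.001]
time_s: 19.83
eef_pos: [506.1, -249.2, 249.7]
ee_rot: [-0.62, 0.621, -0.339, 0.339]
force: [0.3, 0.2, 0.2]
grip_width: 0.599
t 19.9333 tcp [ 506.  -249.1  249.5] yaw -1.0 F [ 0.2  0.  -0.5] w 0.602 j6 0.33
d cm [ 0.13  4.35 -0.17] twist [-0.   -0.01  0.  ]
0 [array([325.1, 304.3]), array([317.9, 191.2]), array([321.7, 251.4]), array([330.2, 359.8]), array([321.6, 226.3])]
0.05 [array([322.1, 304.4]), array([321.3, 191.1]), array([321.7, 251.4]), array([322.5, 360. ]), array([321.6, 226.3])]
0.1 [array([319.2, 304.3]), array([324.7, 191.1]), array([321.7, 251.4]), array([314.8, 359.8]), array([321.6, 226.3])]
```

View pics/wrist20.png

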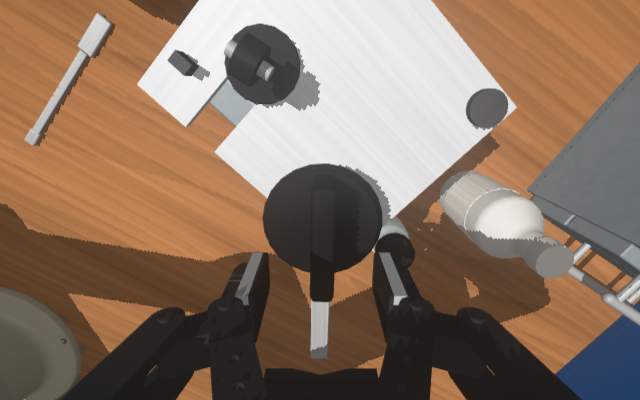

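The bar is centred between the pads (x≈322 against 321). I'll descend and pinch.

```bash
python3 -m handwheel '[{"delta_pos":[0.05,1.5,-0.1],"twist":[0,0,0],"jaw":0.6},{"delta_pos":[0.05,3,-0.1],"twist":[0,0,0],"jaw":0.6},{"delta_pos":[0.05,4,-0.1],"twist":[0,0,0],"jaw":0.6},{"delta_pos":[0.05,4.3,-0.1],"twist":[0,0,0],"jaw":0.6},{"delta_pos":[0.05,4.3,-0.1],"twist":[0,0,0],"jaw":0.4},{"delta_pos":[0.05,4.3,-0.1],"twist":[0,0,0],"jaw":0.25},{"delta_pos":[0.05,4.3,-0.1],"twist":[0,0,0],"jaw":0.1},{"delta_pos":[0.05,4.3,-0.1],"twist":[0,0,0],"jaw":0.1},{"delta_pos":[0.05,4.3,-0.1],"twist":[0,0,0],"jaw":0.1},{"delta_pos":[0.05,4.3,-0.1],"twist":[0,0,0],"jaw":0.1}]' 40
python3 - <<'E'
from h import *
plan([505.3,-251.2,206],-.99)
E
```

```text
time_s: 20.77
eef_pos: [505.9, -250.5, 207.3]
ee_rot: [-0.62, 0.621, -0.338, 0.34]
force: [2.1, -1.5, 4.9]
grip_width: 0.159
t 20.7667 tcp [ 505.9 -250.5  207.3] yaw -1.0 F [ 2.1 -1.5  4.9] w 0.159 j6 0.33
d cm [ 0.02  0.13 -0.09] twist [-0.001 -0.01   0.002]
```

```bash
python3 -m handwheel '[{"delta_pos":[0,-0.1,0],"twist":[0,0.05,0],"jaw":0.1},{"delta_pos":[0,-0.1,0],"twist":[0,0.13,0],"jaw":0.1},{"delta_pos":[0,-0.1,0],"twist":[0,0.22,0],"jaw":0.1},{"delta_pos":[0,-0.1,0],"twist":[0,0.31,0],"jaw":0.1},{"delta_pos":[0,-0.1,0],"twist":[0,0.4,0],"jaw":0.1},{"delta_pos":[0,-0.1,0],"twist":[0,0.48,0],"jaw":0.1},{"delta_pos":[0,-0.1,0],"twist":[0,0.54,0],"jaw":0.1},{"delta_pos":[0,-0.1,0],"twist":[0,0.58,0],"jaw":0.1},{"delta_pos":[0,-0.1,0],"twist":[0,0.6,0],"jaw":0.1},{"delta_pos":[0,-0.1,0],"twist":[0,0.6,0],"jaw":0.1}]' 50
python3 - <<'E'
from h import *
from rig import imaging
plan([505.3,-251.2,206],-1.6)
for n in ['wrist']:
    d=imaging.capture(n);pickle.dump(d,open(f'pics/{n}21.pkl','wb'));cv2.imwrite(f'pics/{n}21.png',d['frame'][:,:,::-1])
E
```

```text
time_s: 21.6
eef_pos: [505.8, -250.2, 207.4]
ee_rot: [-0.493, 0.492, -0.507, 0.508]
force: [5.5, -2.4, -0.5]
grip_width: 0.156
t 21.6 tcp [ 505.8 -250.2  207.4] yaw -1.6 F [ 5.5 -2.4 -0.5] w 0.156 j6 0.93
d cm [ 0.1   0.14 -0.05] twist [-0.001 -0.     0.   ]
```

View pics/wrist21.png

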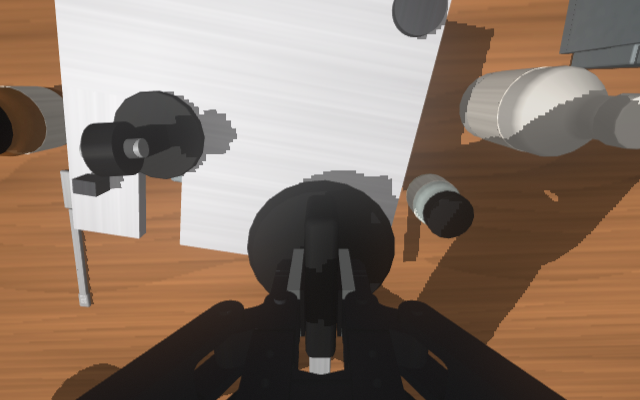

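The wheel turns with the gripper and the latch bar follows. I'll continue.

```bash
python3 -m handwheel '[{"delta_pos":[0.05,0,0],"twist":[0,0.06,0],"jaw":0.1},{"delta_pos":[0.05,0,0],"twist":[0,0.16,0],"jaw":0.1},{"delta_pos":[0.05,0,0],"twist":[0,0.27,0],"jaw":0.1},{"delta_pos":[0.05,0,0],"twist":[0,0.38,0],"jaw":0.1},{"delta_pos":[0.05,0,0],"twist":[0,0.49,0],"jaw":0.1},{"delta_pos":[0.05,0,0],"twist":[0,0.6,0],"jaw":0.1},{"delta_pos":[0.05,0,0],"twist":[0,0.71,0],"jaw":0.1},{"delta_pos":[0.05,0,0],"twist":[0,0.81,0],"jaw":0.1},{"delta_pos":[0.05,0,0],"twist":[0,0.88,0],"jaw":0.1},{"delta_pos":[0.05,0,0],"twist":[0,0.9,0],"jaw":0.1}]' 50
python3 - <<'E'
from h import *
from rig import imaging
plan([505.3,-251.2,206],-2.5)
for n in ['wrist']:
    d=imaging.capture(n);pickle.dump(d,open(f'pics/{n}22.pkl','wb'));cv2.imwrite(f'pics/{n}22.png',d['frame'][:,:,::-1])
E
```

```text
time_s: 22.48
eef_pos: [506.0, -249.8, 207.3]
ee_rot: [0.223, -0.222, 0.672, -0.671]
force: [6.0, 1.4, -0.7]
grip_width: 0.156
t 22.4833 tcp [ 506.  -249.8  207.3] yaw -2.502 F [ 6.   1.4 -0.7] w 0.156 j6 1.83
d cm [0.14 0.13 0.07] twist [ 0.    -0.002 -0.002]
```

View pics/wrist22.png

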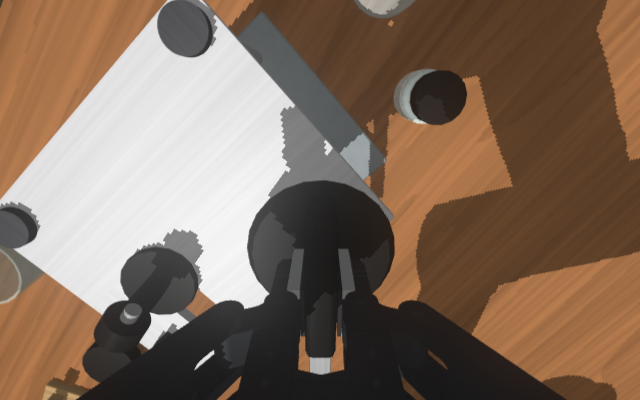

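```bash
python3 -m handwheel '[{"delta_pos":[0,0,0],"twist":[0,0.08,0],"jaw":0.1},{"delta_pos":[0,0,0],"twist":[0,0.18,0],"jaw":0.1},{"delta_pos":[0,0,0],"twist":[0,0.29,0],"jaw":0.1},{"delta_pos":[0,0,0],"twist":[0,0.4,0],"jaw":0.1},{"delta_pos":[0,0,0],"twist":[0,0.5,0],"jaw":0.1},{"delta_pos":[0,0,0],"twist":[0,0.6,0],"jaw":0.1},{"delta_pos":[0,0,0],"twist":[0,0.68,0],"jaw":0.1},{"delta_pos":[0,0,0],"twist":[0,0.75,0],"jaw":0.1},{"delta_pos":[0,0,0],"twist":[0,0.79,0],"jaw":0.1},{"delta_pos":[0,0,0],"twist":[0,0.82,0],"jaw":0.1}]' 50
python3 - <<'E'
from h import *
from rig import imaging,telemetry
plan([505.3,-251.2,206],-3.342)
print(telemetry.sense()['wrist_torque'],telemetry.sense()['tau'][5])
for n in ['wrist','scene']:
    d=imaging.capture(n);pickle.dump(d,open(f'pics/{n}23.pkl','wb'));cv2.imwrite(f'pics/{n}23.png',d['frame'][:,:,::-1])
crop(load('scene23'),210,100,120,140,5,'pics/c23.png')
E
```

```text
time_s: 23.37
eef_pos: [506.5, -249.7, 207.3]
ee_rot: [-0.062, 0.064, 0.705, -0.704]
force: [9.4, 3.0, -0.8]
grip_width: 0.152
t 23.3667 tcp [ 506.5 -249.7  207.3] yaw 2.963 F [ 9.4  3.  -0.8] w 0.152 j6 2.65
d cm [0.09 0.13 0.17] twist [ 0.002  0.022 -0.002]
[ 0.3047865  -1.3541997   0.07592025] -0.18523574341088533
```

View pics/wrist23.png

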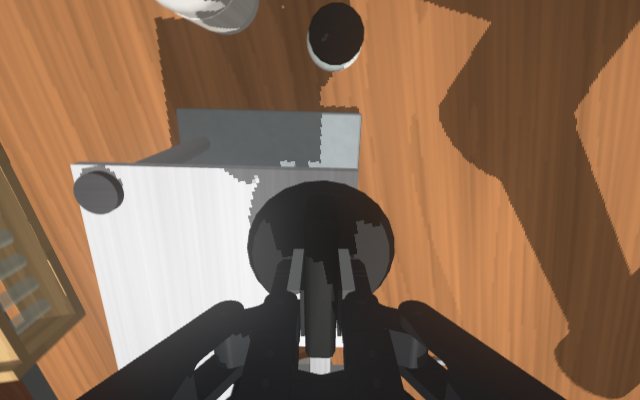

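View pics/c23.png

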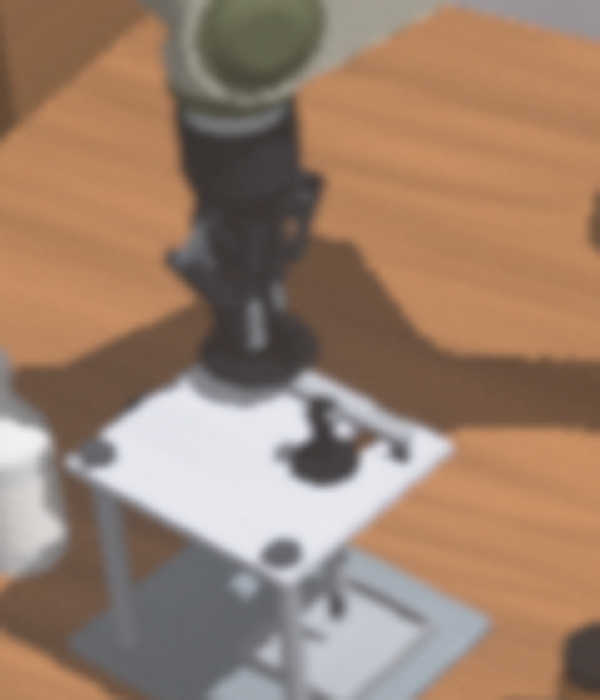

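The latch bar lies across the slot beside the stop. I'll give it a last small nudge, then open and rise.

```bash
python3 -m handwheel '[{"delta_pos":[0.05,0,0.05],"twist":[0,0.02,0],"jaw":0.1},{"delta_pos":[0.05,0,0.05],"twist":[0,0.04,0],"jaw":0.1},{"delta_pos":[0.05,0,0.05],"twist":[0,0.06,0],"jaw":0.1},{"delta_pos":[0.05,0,0.05],"twist":[0,0.06,0],"jaw":0.1},{"delta_pos":[0.05,0,0.05],"twist":[0,0.06,0],"jaw":0.1},{"delta_pos":[0.05,0,0.05],"twist":[0,0.06,0],"jaw":0.2},{"delta_pos":[0.05,0,0.05],"twist":[0,0.06,0],"jaw":0.3},{"delta_pos":[0.05,0,0.05],"twist":[0,0.06,0],"jaw":0.4},{"delta_pos":[0.05,0,0.05],"twist":[0,0.06,0],"jaw":0.5},{"delta_pos":[0.05,0,0.05],"twist":[0,0.06,0],"jaw":0.5}]' 50
python3 -m handwheel '[{"delta_pos":[0,-1,0],"twist":[0,0,0],"jaw":0.5},{"delta_pos":[0,-2.5,0],"twist":[0,0,0],"jaw":0.5},{"delta_pos":[0,-4.5,0],"twist":[0,0,0],"jaw":0.5},{"delta_pos":[0,-7,0],"twist":[0,0,0],"jaw":0.5},{"delta_pos":[0,-9.5,1],"twist":[0,0,0],"jaw":0.5},{"delta_pos":[0,-12,3],"twist":[0,0,0],"jaw":0.5},{"delta_pos":[0,-14,6],"twist":[0,0,0],"jaw":0.5},{"delta_pos":[0,-15,9],"twist":[0,0,0],"jaw":0.5},{"delta_pos":[0,-15,11],"twist":[0,0,0],"jaw":0.5},{"delta_pos":[0,-15,12],"twist":[0,0,0],"jaw":0.5}]'
python3 - <<'E'
from h import *
from rig import imaging,telemetry
plan([505.3,-251.2,206],-3.342)
for n in ['wrist','scene','top']:
    d=imaging.capture(n);pickle.dump(d,open(f'pics/{n}24.pkl','wb'));cv2.imwrite(f'pics/{n}24.png',d['frame'][:,:,::-1])
crop(load('scene24'),210,100,120,140,5,'pics/c24.png')
crop(load('top24'),330,145,110,115,5,'pics/c24t.png')
E
```

```text
time_s: 24.3
eef_pos: [504.6, -251.1, 207.3]
ee_rot: [-0.084, 0.084, 0.702, -0.702]
force: [-0.1, 0.9, 0.5]
grip_width: 0.498
time_s: 25.13
eef_pos: [475.5, -369.8, 358.1]
ee_rot: [0.085, -0.085, -0.702, 0.702]
force: [-0.1, 0.4, -0.4]
grip_width: 0.496
t 25.1333 tcp [ 475.5 -369.8  358.1] yaw 2.901 F [-0.1  0.4 -0.4] w 0.496 j6 2.53
d cm [ -0.05  15.2  -12.25] twist [-0.001 -0.04  -0.001]
```

View pics/c24t.png

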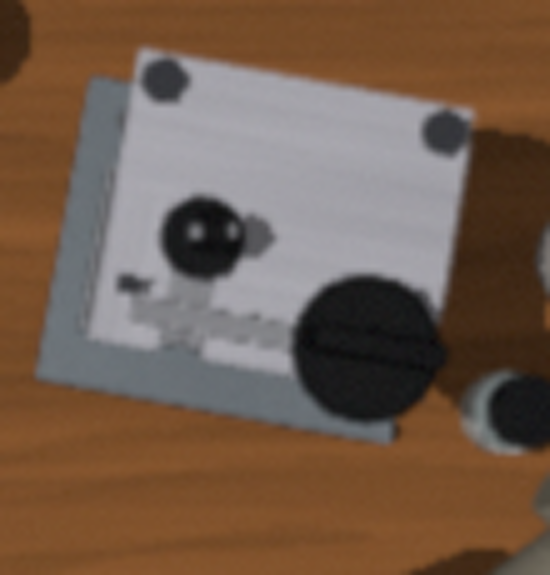

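View pics/c24.png

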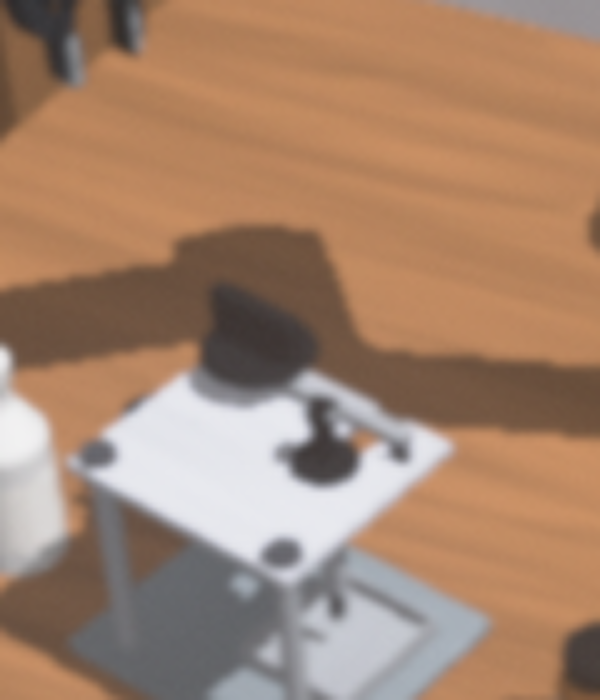

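View pics/top24.png

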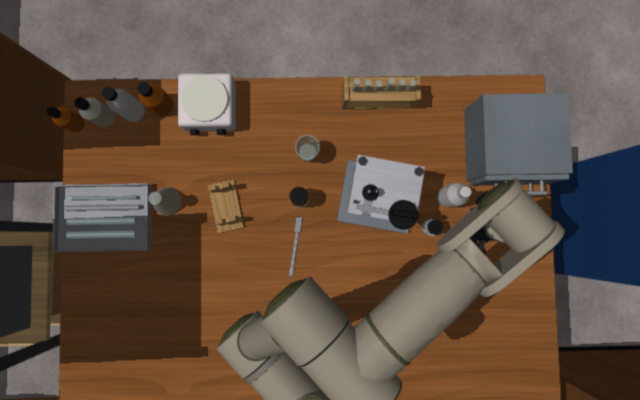

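```bash
python3 - <<'E'
from h import *
d=load('top24')
p2=lambda c:(np.array(c)+.5)/5-.5+np.array([330,145])
w=np.array([505.3,-251.2])
e=world(d,*p2((140,307)),height=182)[:2]; a=np.arctan2(*(e-w)[::-1]); print('latch',3.971-.2009-a, 'len',np.linalg.norm(e-w))
for c in [(316,333),(420,362)]: print(world(d,*p2(c),height=234).round(1))
g=world(d,*p2((310,335)),height=234)-world(d,*p2((440,358)),height=234); print('bar est',3.971-.2009-np.arctan2(g[1],g[0]))
c=world(d,*p2((203,237)),height=178)[:2]; print('collar',c, np.linalg.norm(c-[568.4,-167.1]))
h=world(d,*p2((214,232)),height=221)[:2]; print('pin',h)
d=load('scene24'); crop(d,260,170,50,60,12,'pics/c25.png'); crop(load('wrist24'),0,100,640,300,1,'pics/c26.png')
E
```

```text
latch 2.4017341195655675 len 121.11090319993086
[ 511.5 -217.3  234. ]
[ 495.6 -270.5  234. ]
bar est 2.392586907199097
collar [ 567.10333514 -167.98252815] 1.5685010944485374
pin [ 565.77392818 -167.93464565]
```

View pics/c25.png

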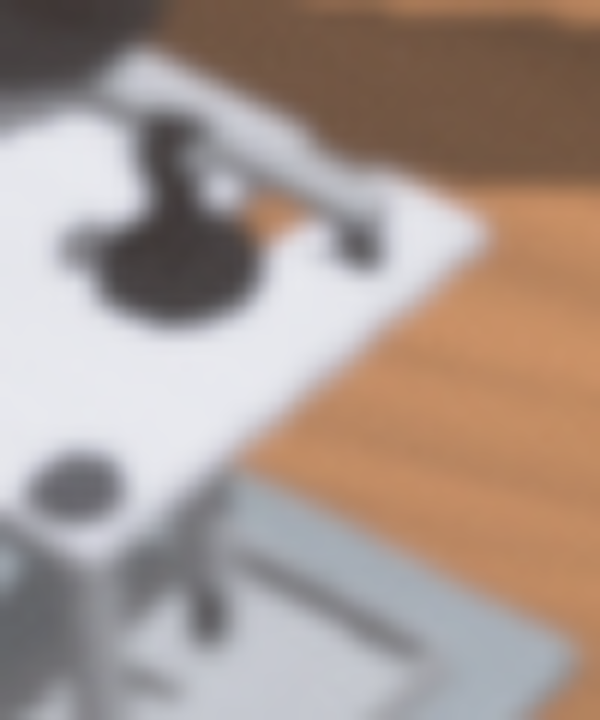

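View pics/wrist24.png

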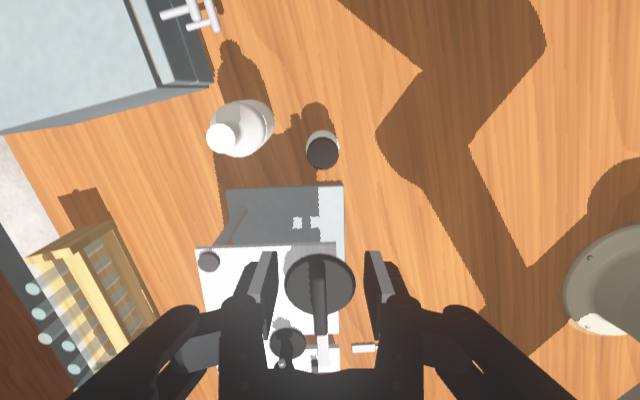

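The latch reads about 2.40, the collar is about 2 mm from the seat, and the probe is upright. I'll settle for one call, then hand in.

```bash
python3 -m handwheel '[{"delta_pos":[0,0,0],"twist":[0,0,0],"jaw":0.5},{"delta_pos":[0,0,0],"twist":[0,0,0],"jaw":0.5},{"delta_pos":[0,0,0],"twist":[0,0,0],"jaw":0.5},{"delta_pos":[0,0,0],"twist":[0,0,0],"jaw":0.5},{"delta_pos":[0,0,0],"twist":[0,0,0],"jaw":0.5},{"delta_pos":[0,0,0],"twist":[0,0,0],"jaw":0.5},{"delta_pos":[0,0,0],"twist":[0,0,0],"jaw":0.5},{"delta_pos":[0,0,0],"twist":[0,0,0],"jaw":0.5},{"delta_pos":[0,0,0],"twist":[0,0,0],"jaw":0.5},{"delta_pos":[0,0,0],"twist":[0,0,0],"jaw":0.5}]'
python3 -c "
from rig import ctrl
print(ctrl.finish_job())"
```

```text
time_s: 26.12
eef_pos: [476.5, -367.6, 357.3]
ee_rot: [-0.084, 0.084, 0.702, -0.702]
force: [0.8, 0.5, -0.2]
grip_width: 0.501
the job is handed in; nothing more can be done
None
```

The probe is hanging in its stand with the latch closed, and I handed the job in at about 26 s. `finish_job` reports no verdict, so this rests on my own checks.

I pinched the probe by its pin and lifted it level. I eased the jaw bit by bit until it swung to about 5° from plumb, then entered the slot, set the collar on the plate and let go. I turned the wheel clockwise in four part turns without changing grip, then backed off.

**Last checks, from the final images:**
- **Collar:** about 2 mm from the seat, lying on the plate, with the probe upright.
- **Latch:** about 2.40 rad by the latch bar and 2.39 by the grip bar; the bar lies against its stop.
- **Bystanders:** all look unmoved in the top view; I did not measure their positions again.
- **Arm:** clear of everything, with only noise-level force readings.

None of these checks failed. One reading was biased: my tilt measure reads about 3° high, because it sees only the probe's near face, and I allowed for that by estimate. The probe also turned a little about its own axis as I let go, which does not affect how it hangs.

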